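Set the seed feeder's slip clutch

ROBOT

A 6-joint arm with a two-finger parallel gripper is mounted at the origin on the work surface. World frame = base frame: x ahead of the robot, y to its left, z up, the work surface at z = 0. Lengths are in m, angles in rad, forces in N, time in s.
With the tool pointing down it reaches from about 0.35 to 0.975 m from the base axis. Payload 4.9 kg.
Tool frame: the origin (TCP) lies midway between the tips of the shut fingers; the grasp point (between the pads) lies 19 mm behind it; z points along the fingers, y is the direction in which the jaws open and shut (so a half turn about z gives the same grasp; the last joint's range is limited). The gripper opens to 85 mm and grips with 20 to 120 N. Pads are 22 mm wide; open, the fingers measure 114 mm over their backs; the gripper's body (76 mm by 85 mm) begins 54 mm behind the grasp point. The pads swing forward as they close: fully open they stand 13 mm farther back than shut.
Start: joints at [1.223, 0.053, 1.613, -0, 1.476, -0.119], TCP at [0.142, 0.609, 0.231] pointing down, gripper open.
Joint ranges: [-3.01, 3.01], [-1.01, 2.22], [0.06, 2.58], [-1.02, 4.17], [0.09, 2.62], [-3.14, 3.14]. Speed limits (rad/s): [2.57, 2.57, 3.14, 3.14, 3.14, 3.14].

INTERFACE

Orientations are given as a unit quaternion [w, x, y, z].
In Python, from plant import manip gives the robot as it stands. The module is installed in compiled form; this text tells all that it offers.
- The arm moves only by the tool move_arm, never from a script. Its argument "rows" is a list of rows, each an object of numbers: "tx", "ty", "tz": the shift along the tool's x, y, z in m; "ax", "ay", "az": the turn, a rotation vector about the tool's x, y, z in degrees; "jaw": the closure in counts, from 0 (fully open) to 255 (shut). In form: [{"tx": .., "ty": .., "tz": .., "ax": .., "ay": .., "az": .., "jaw": ..}, ...]. A call has 1 to 12 rows; each row shifts and turns the pose as measured when the row begins, along the tool's axes as they then stand; what a row does not reach is not made up. A row lasts 1/10 s, in which the tool goes at most 50 mm and 8.59 degrees, less where a joint would pass 70% of its speed; a pose out of reach is approached as far as the arm can. A call with a gripper value outside its range is refused whole. The fingers move at their own pace and stop on an object; the grip force is fixed at half the most. Time passes only in rows, so rows that do not move let the fingers close. It gives the time, the measured TCP pose, the force and the opening at its end, in the units of the state.
- manip.state(): the state, without advancing time (a new reading comes with each control period).
- manip.grab_frame(name): name is "scene" or "top"; returns a dict with "color" (400x640x3 uint8, red, green, blue), "intrinsics" (3x3 intrinsics, pixels), "R" (3x3) and "t" (3): a world point X has camera coordinates R X + t. Camera axes: x right, y down, z forward; pixel columns grow to the right and rows downward; lengths in m; the calibration is good to about 2 mm. A picture is of the moment at which its call begins. There is no depth.
- manip.job_done(): hands the job in, once; it reports no verdict.
The state is a dict: "time": time; "joint_pos": joint angles; "joint_vel": joint speeds; "joint_efforts": joint torques, N m; "tool_pos": TCP position; "tool_rot": TCP orientation; "contact_force": force on the tool from outside, world axes, zero at the start; "ft_torque": the same for the moment, N m; "gripper_width": opening from 0.0 (shut) to 1.0 (fully open).
Only numpy, scipy, OpenCV 4.12 (cv2) and the standard library are available. Lean on these libraries where they do the work, as an engineer would, in place of code of your own. Each camera call takes 0.05 s, during which the arm holds its last target.

TASK

Set the slip clutch that stands upright on the bench: screw its knurled steel ring down the stud (clockwise seen from above) until you feel the resistance rise as it takes up on the springs, then count half a turn more from there and leave the ring so, without over-tightening it. Then set the yellow cap upright over the end of the stud, fully home and without forcing it, and leave the jar, the cup and the spanner where they are.

Things in the scene. Friction and masses are not known exactly. Their poses are not given: they have to be found in the camera images.
- clutch: Slip clutch, fixed to the bench: blue stand plate 150 x 130 x 12 mm, above it a sprocket (120 mm over its teeth) and plates (92 mm across, topmost face 44 mm above the bench), then the disc springs with a brass washer on top (47 mm across). Origin: centre of the underside of the stand plate, on the clutch's vertical axis; z up.
- stud: Threaded steel stud of the clutch, 29.6 mm in diameter, fixed upright on the clutch's axis, its end chamfered. Origin: on its axis at bench height; z up, its end is 124 mm above the origin.
- stud_top (a point): Centre of the upper end face of the stud, 124 mm above the bench.
- ring: Round steel adjusting ring with knurled rim, 54 mm in diameter, 24 mm tall, always in thread on the stud, one red mark on its top. Origin: on its axis, centre of its underside, 79.5 mm above the bench at the start; z up, x points at the red mark. It may be gripped at any yaw; below it, down to 44 mm above the bench, stand only the washer and springs, narrower than the ring.
- cap: Yellow plastic cap for the stud, 42 mm in diameter, 30 mm tall, 40 g, standing mouth down on the bench. Origin: centre of its open lower rim; z up towards its closed top. Bore 34 mm wide and 18 mm deep, so that on the stud, fully home, its origin lies 18 mm below the stud's end, clear of the ring.
- jar: Amber glass jar with red lid, 56 mm in diameter, 95 mm tall, standing loose on the bench; leave alone. Origin: centre of its underside.
- cup: Steel cup, 72 mm across the rim, 60 mm tall, standing loose on the bench; leave alone. Origin: centre of its underside.
- spanner: Steel spanner, 170 mm long, lying loose on the bench; leave alone. Origin: under the middle of its length, which lies along its x axis.
- springs (a point): Foot of the disc springs, on the clutch's axis, 44 mm above the bench. The springs with washer stand about 33 mm tall, up to 1.6 mm more or less from clutch to clutch, so where the ring meets them must be felt. They push back with 20 N as soon as they are met, then 10 N more for each mm the ring goes down (about 36 N after half a turn). 50 N or more spoils the setting.
- ring_top (a point): Centre of the ring's top face, 24 mm above its underside. Right-hand thread, 3.5 mm pitch: turned clockwise seen from above (its yaw falls) it goes down. It turns with about 0.03 N m and meets the springs 0.25 to 1.15 turns from the start; there the torque, felt while turning, rises within some 20 degrees to about 0.3 N m, and to about 0.55 N m half a turn on. It stays where it is left.
Things that resemble listed ones, but are neither listed nor needed, are in the scene too. Of the things like the cap, leave any that is pink or turquoise; of the rest the smaller one is meant.

How it is judged:
On the way, in this order (a step that is already met when the one before it is completed fails the run):
1. the ring has met the springs (contact force between ring and clutch above 10 N), for 0.2 s.
2. the ring stands about half a turn past first resistance (springs pressed with 30 to 41 N), let go, the cap still off (contact force between ring and clutch between 30 and 41 N and contact force between the fingers and ring below 0.5 N and distance between cap and stud_top above 0.05 m), for 0.2 s.
At the end, for the whole second after the job is handed in: The ring is at rest half a turn (about 0.3 to 0.65 turn) past first resistance, pressing the springs with 30 to 41 N, and the cap stands upright (within 0.08 rad) over the stud's end, fully home (within 2.5 mm) and at rest (contact force between ring and clutch between 30 and 41 N and angular speed of ring below 0.1 rad/s and horizontal distance between cap and stud_top below 0.004 m and z of cap in the frame of stud_top between -0.0205 and -0.0155 m and angle between cap's own z axis and vertical below 0.08 rad and linear speed of cap below 0.02 m/s); the robot touches nothing.
It fails at once if the springs are over-tightened (over 52 N, nearly a full turn past first resistance) (contact force between ring and clutch above 52 N).
It fails at once if the cap is forced on the stud or the ring (over 40 N) (contact force between cap and stud above 40 N).
It fails at once if the jar is moved by more than 25 mm or tipped (distance of jar from where it was at the start of the episode above 0.025 m or angle between jar's own z axis and vertical above 0.35 rad).
It fails at once if the cup is moved by more than 25 mm or tipped (distance of cup from where it was at the start of the episode above 0.025 m or angle between cup's own z axis and vertical above 0.35 rad).
It fails at once if the spanner is moved by more than 25 mm (distance of spanner from where it was at the start of the episode above 0.025 m).
It also fails if it takes over 72 s, if anything falls off the work surface, if the arm or the gripper's body presses on something with over 40 N, if the wrist force passes 120 N, or if a joint passes its speed limit or range.

## Working session

There is one attempt and no reset: what is moved stays moved. The work goes in short steps, Python scripts to look and compute and a tool call to move; the robot and the scene stay as the last step left them, time stands still between calls to the robot, and variables do not carry over. Pictures are saved under pics/ and viewed, and the job is handed in when it is done.

Besides the shell and the picture viewer there is one more tool, called after "Request:" as name(argument=value, ...), one argument or row to a line, values as JSON. move_arm: Moves the arm, as the interface text tells. Its arguments: {"type":"object","properties":{"rows":{"type":"array"}},"required":["rows"]}

```bash
mkdir -p pics; python3 - <<'E'
from plant import manip
import cv2,numpy as np
s=manip.state();print(s)
for n in("scene","top"):
    f=manip.grab_frame(n);cv2.imwrite(f"pics/{n}0.png",f["color"][:,:,::-1]);np.savez(f"pics/{n}0.npz",**f);print(n,f["intrinsics"],f["R"],f["t"])
E
```

```text
{'time': 0.0, 'joint_pos': array([ 1.22298223e+00,  5.33862309e-02,  1.61431354e+00, -2.79397087e-05,
        1.47601432e+00, -1.18981788e-01]), 'joint_vel': array([ 0.0002336 , -0.00116128,  0.00091989, -0.00246893,  0.00019402,
       -0.00190465]), 'joint_efforts': array([-9.09307764e-04, -3.93668675e+01, -3.70179713e+01, -8.69686505e-05,
        6.86953063e-03,  3.91529966e-06]), 'tool_pos': array([0.14155288, 0.60810563, 0.23003315]), 'tool_rot': array([-2.31798746e-04,  1.14165287e-01,  9.93461203e-01, -1.03517250e-03]), 'contact_force': array([ 0.19426835,  0.95602519, -0.53831553]), 'ft_torque': array([-0.01079359, -0.0285747 , -0.03398964]), 'gripper_width': 1.0023167503815373}
scene [[390.68026784   0.         314.54671574]
 [  0.         390.68026784 199.74787606]
 [  0.           0.           1.        ]] [[-0.69011761  0.72365092  0.0081874 ]
 [ 0.54955437  0.53138254 -0.64468797]
 [-0.47087968 -0.4404111  -0.76440198]] [ 0.34971169 -0.20543322  1.21379164]
top [[475.08630377   0.         311.11693534]
 [  0.         475.08630377 201.86589395]
 [  0.           0.           1.        ]] [[ 0.01675879 -0.99982328 -0.0085173 ]
 [-0.98436168 -0.01500441 -0.17551908]
 [ 0.17536026  0.01132559 -0.98443918]] [-0.00697891  0.51577198  1.1052427 ]
```

View pics/scene0.png

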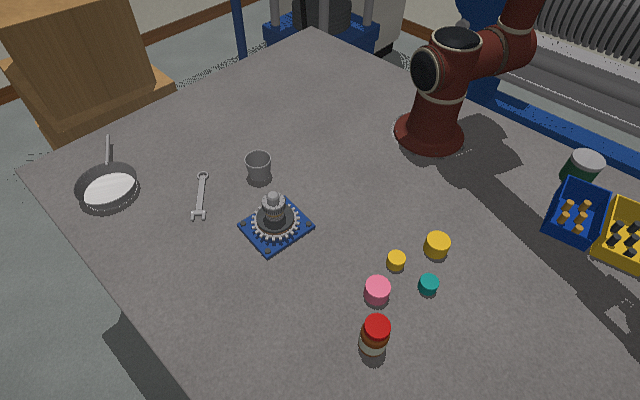

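View pics/top0.png

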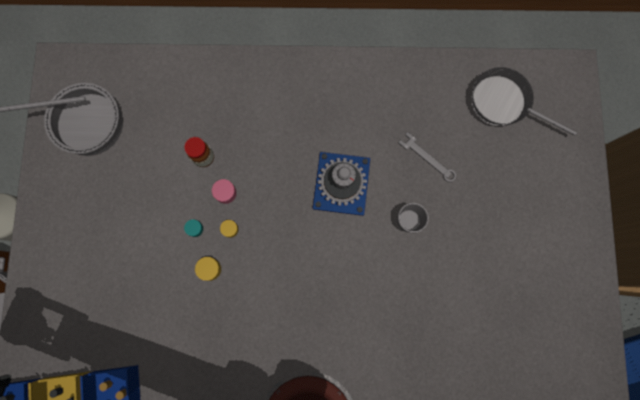

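The scene view shows the clutch at (275,222), its stud end near (272,196), the small yellow cap at (397,260) and the large yellow one at (437,244). It also shows a pink cap (377,290), a turquoise cap (429,284), the jar (375,335), the cup (258,167) and the spanner (200,195). In the top view the small yellow cap is at (229,228), the large yellow one at (207,268) and the clutch at (343,180).

The caps that could be confused are small yellow, large yellow, pink and turquoise. By the description, the small yellow one is meant. I'll measure it and crop.

```bash
cat > h.py <<'E'
import numpy as np,cv2
def load(n): return dict(np.load(f"pics/{n}.npz"))
def ray(f,p,z):
    K,R,t=f["intrinsics"],f["R"],f["t"]
    d=R.T@np.linalg.solve(K,[p[0],p[1],1]);c=-R.T@t
    return c+d*(z-c[2])/d[2]
def tri(fs,ps):
    A=np.zeros((3,3));b=np.zeros(3)
    for f,p in zip(fs,ps):
        d=f["R"].T@np.linalg.solve(f["intrinsics"],[p[0],p[1],1]);d/=np.linalg.norm(d);c=-f["R"].T@f["t"]
        P=np.eye(3)-np.outer(d,d);A+=P;b+=P@c
    return np.linalg.solve(A,b)
def proj(f,X):
    q=f["intrinsics"]@(f["R"]@np.array(X)+f["t"]);return q[:2]/q[2]
def blobs(f,lo,hi,amin=60):
    h=cv2.cvtColor(f["color"],cv2.COLOR_RGB2HSV);m=cv2.inRange(h,lo,hi)
    n,l,st,c=cv2.connectedComponentsWithStats(m)
    return [(c[i].round(1),st[i]) for i in range(1,n) if st[i][4]>amin],m
E
python3 - <<'E'
from h import *
for n in("scene0","top0"):
    f=load(n)
    for nm,lo,hi in(("yellow",(20,120,60),(33,255,255)),("blue",(105,100,40),(125,255,255)),("red",(0,180,80),(5,255,255))):
        for c,s in blobs(f,lo,hi)[0]: print(n,nm,c,s,ray(f,c,0.02).round(3))
t=load("top0")["color"][:,:,::-1];s=load("scene0")["color"][:,:,::-1]
a=cv2.resize(t[140:220,300:390],None,fx=4,fy=4,interpolation=cv2.INTER_CUBIC);b=cv2.resize(s[180:260,230:320],None,fx=4,fy=4,interpolation=cv2.INTER_CUBIC)
c=cv2.resize(t[190:290,180:270],None,fx=3,fy=3,interpolation=cv2.INTER_CUBIC);d=cv2.resize(s[225:310,360:460],None,fx=3,fy=3,interpolation=cv2.INTER_CUBIC)
o=np.zeros((600,760,3),np.uint8);
for im,y,x in((a,0,0),(b,0,380),(c[:270],325,0),(d[:270],325,380)): o[y:y+im.shape[0],x:x+im.shape[1]]=im[:600-y,:760-x]
cv2.imwrite("pics/crop0.png",o)
E
```

```text
scene0 yellow [618.8 235.5] [ 589  194   51   82 2174] [0.02  0.553 0.02 ]
scene0 yellow [564.6 212.2] [557 200  17  24 111] [0.039 0.43  0.02 ]
scene0 yellow [579.3 221.4] [572 209  15  25 113] [0.043 0.468 0.02 ]
scene0 yellow [436.6 244.4] [423 230  28  29 613] [0.349 0.249 0.02 ]
scene0 yellow [395.4 259.9] [386 249  20  22 339] [0.452 0.204 0.02 ]
scene0 blue [238.7  28. ] [231   0  16  60 536] [-0.    -0.913  0.02 ]
scene0 blue [480.2  11.8] [ 455    0   52   32 1082] [-0.836 -0.276  0.02 ]
scene0 blue [278.7  29.3] [262  11  37  36 636] [-0.108 -0.789  0.02 ]
scene0 blue [360.4  33.7] [333  13  47  41 932] [-0.314 -0.527  0.02 ]
scene0 blue [552.1 125.1] [ 465   76  175  104 4183] [-0.283  0.267  0.02 ]
scene0 blue [577.  212.4] [ 539  174   74   78 2990] [0.018 0.453 0.02 ]
scene0 blue [275.1 233.8] [ 237  195   78   64 1082] [ 0.594 -0.049  0.02 ]
scene0 red [377.2 326.5] [364 313  27  29 564] [0.605 0.27  0.02 ]
top0 yellow [228.6 228.1] [220 220  18  17 245] [0.452 0.203 0.02 ]
top0 yellow [207.4 268.4] [195 257  26  24 487] [0.353 0.25  0.02 ]
top0 yellow [ 55.4 387.7] [  28  374   52   26 1022] [0.072 0.589 0.02 ]
top0 blue [343.6 161.6] [317 152  53  28 437] [ 0.624 -0.078  0.02 ]
top0 blue [338.7 203.4] [313 183  54  32 665] [ 0.518 -0.067  0.02 ]
top0 blue [632.9 367.5] [624 339  16  61 778] [ 0.142 -0.751  0.02 ]
top0 blue [107.  384.8] [  81  367   59   33 1256] [0.081 0.469 0.02 ]
top0 blue [ 16.2 389.9] [  3 380  26  20 315] [0.066 0.68  0.02 ]
top0 red [194.8 147.1] [185 138  20  20 304] [0.657 0.299 0.02 ]
```

View pics/crop0.png

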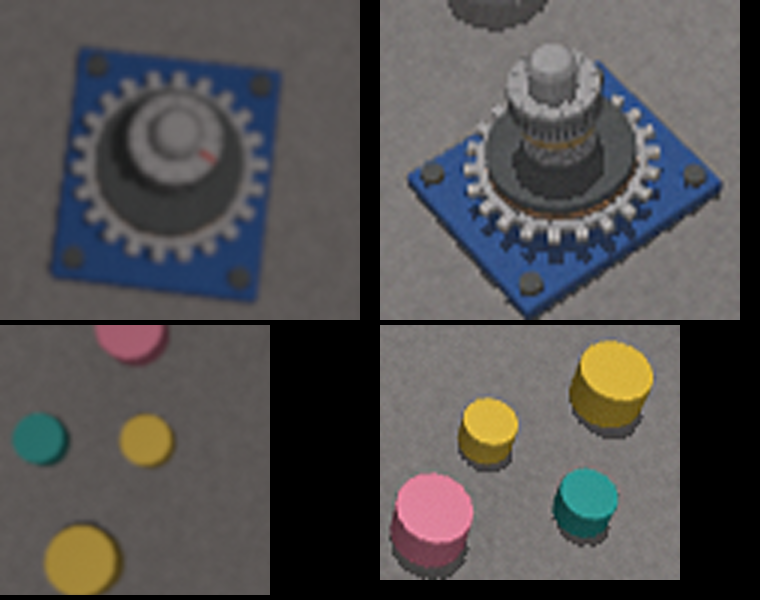

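The top-left and top-right crops show the stud end at crop (177,130) and (552,57), and the ring's red mark at (207,155). The lower crops confirm the small yellow cap is clearly smaller than the large one, so it is the right choice. Next I'll fix the clutch axis and cap position.

```bash
python3 - <<'E'
from h import *
T=load("top0");S=load("scene0")
pt=np.array([177,130])/4+[300,140]-.4;ps=np.array([172,57])/4+[230,180]-.4
print("stud tri",tri([T,S],[pt,ps]).round(4),ray(T,pt,.124).round(4),ray(S,ps,.124).round(4))
cs=[np.array(c)/4+[300,140]-.4 for c in((80,47),(280,70),(257,300),(50,275))]
P=np.array([ray(T,c,.012) for c in cs]);print("plate T",P.round(4).tolist(),P.mean(0),[np.linalg.norm(P[i]-P[i-1]).round(4) for i in range(4)])
cs=[np.array(c)/4+[230,180]-.4 for c in((29,183),(222,64),(342,185),(150,315))]
P=np.array([ray(S,c,.012) for c in cs]);print("plate S",P.round(4).tolist(),P.mean(0),[np.linalg.norm(P[i]-P[i-1]).round(4) for i in range(4)])
# cap top from fitted top face
for n,f,c0 in(("T",T,(228,228)),("S",S,(396,256))):
    h=cv2.cvtColor(f["color"],cv2.COLOR_RGB2HSV)
    m=cv2.inRange(h,(20,110,60),(34,255,255));x,y=c0
    sub=h[y-14:y+18,x-14:x+14,2]*(m[y-14:y+18,x-14:x+14]>0)
    if n=="S":
        th=cv2.threshold(sub[sub>0].reshape(-1,1),0,255,cv2.THRESH_OTSU)[0];sub=(sub>th)
    cn=max(cv2.findContours((sub>0).astype(np.uint8),0,1)[0],key=len)
    e=cv2.fitEllipse(cn);p=np.array(e[0])+[x-14,y-14];print(n,e,p,ray(f,p,.03).round(4),ray(f,p,.015).round(4))
    if n=="T":q=p
print(tri([T,S],[q,p]))
E
```

```text
stud tri [ 0.5703 -0.0722  0.1287] [ 0.5719 -0.0731  0.124 ] [ 0.5674 -0.0749  0.124 ]
plate T [[0.6525, -0.0177, 0.012], [0.6393, -0.1446, 0.012], [0.4917, -0.1296, 0.012], [0.5055, -0.0011, 0.012]] [ 0.57224799 -0.07324995  0.012     ] [np.float64(0.148), np.float64(0.1276), np.float64(0.1483), np.float64(0.1293)]
plate S [[0.6384, -0.14, 0.012], [0.4886, -0.1247, 0.012], [0.5052, 0.0003, 0.012], [0.65, -0.0155, 0.012]] [ 0.57052808 -0.06997143  0.012     ] [np.float64(0.125), np.float64(0.1506), np.float64(0.126), np.float64(0.1457)]
T ((14.526013374328613, 14.112974166870117), (16.406661987304688, 17.50411605834961), 114.72505950927734) [228.52601337 228.11297417] [0.4506 0.2015 0.03  ] [0.4524 0.2043 0.015 ]
S ((14.42369556427002, 14.728148460388184), (14.033855438232422, 17.7117919921875), 109.7716293334961) [396.42369556 256.72814846] [0.4493 0.2026 0.03  ] [0.4399 0.1989 0.015 ]
[0.45013454 0.20210138 0.03061158]
```

Request:
move_arm(
  rows=[
    {"tx":-0.03,"ty":-0.03},
    {"tx":-0.03,"ty":-0.03},
    {"tx":-0.03,"ty":-0.03},
    {"tx":-0.03,"ty":-0.03},
    {"tx":-0.03,"ty":-0.03},
    {"tx":-0.03,"ty":-0.03},
    {"tx":-0.03,"ty":-0.03},
    {"tx":-0.03,"ty":-0.03},
  ],
)

```text
schema error: expected keys tx, ty, tz, ax, ay, az, jaw
```

Request:
move_arm(
  rows=[
    {"tx":-0.03,"ty":-0.03,"tz":0,"ax":0,"ay":0,"az":0,"jaw":0},
    {"tx":-0.03,"ty":-0.03,"tz":0,"ax":0,"ay":0,"az":0,"jaw":0},
    {"tx":-0.03,"ty":-0.03,"tz":0,"ax":0,"ay":0,"az":0,"jaw":0},
    {"tx":-0.03,"ty":-0.03,"tz":0,"ax":0,"ay":0,"az":0,"jaw":0},
    {"tx":-0.03,"ty":-0.03,"tz":0,"ax":0,"ay":0,"az":0,"jaw":0},
    {"tx":-0.03,"ty":-0.03,"tz":0,"ax":0,"ay":0,"az":0,"jaw":0},
    {"tx":-0.03,"ty":-0.03,"tz":0,"ax":0,"ay":0,"az":0,"jaw":0},
    {"tx":-0.03,"ty":-0.03,"tz":0,"ax":0,"ay":0,"az":0,"jaw":0},
  ],
)

```text
time: 0.9
tool_pos: [0.3229, 0.3118, 0.2252]
tool_rot: [-0.002, 0.109, 0.994, -0.004]
contact_force: [0.0, 1.1, -0.4]
gripper_width: 1.002
```

```bash
cat > d.py <<'E'
# print tool-frame shift to a target: python3 d.py x y z
import sys,numpy as np
from scipy.spatial.transform import Rotation as Ro
from plant import manip
np.set_printoptions(suppress=True,precision=4)
s=manip.state();w,x,y,z=s["tool_rot"];R=Ro.from_quat([x,y,z,w])
M=R.as_matrix();yaw=np.degrees(np.arctan2(M[1,0],M[0,0]))
print("t",round(s["time"],2),"pos",s["tool_pos"],"yaw",yaw.round(2),"q",s["joint_pos"],"F",s["contact_force"],"M",s["ft_torque"],"w",round(s["gripper_width"],3))
print("tilt fix rotvec(tool,deg)",np.degrees((R.inv()*Ro.from_rotvec(np.cross(M[:,2],[0,0,-1]))*R).as_rotvec()))
if len(sys.argv)>3: print("shift",M.T@(np.array(sys.argv[1:4],float)-s["tool_pos"]))
E
python3 d.py .571 -.073 .23
```

```text
t 0.9 pos [0.3229 0.3118 0.2252] yaw 167.5 q [ 0.6042 -0.381   2.0068 -0.0037  1.5238 -0.7482] F [ 0.0102  1.1477 -0.424 ] M [ 0.0005 -0.0212 -0.013 ] w 1.002
tilt fix rotvec(tool,deg) [-0.4815 -0.1614  0.    ]
shift [-0.3255 -0.322  -0.003 ]
```

Request:
move_arm(
  rows=[
    {"tx":-0.035,"ty":-0.035,"tz":0,"ax":0,"ay":0,"az":0,"jaw":0},
    {"tx":-0.035,"ty":-0.035,"tz":0,"ax":0,"ay":0,"az":0,"jaw":0},
    {"tx":-0.035,"ty":-0.035,"tz":0,"ax":0,"ay":0,"az":0,"jaw":0},
    {"tx":-0.035,"ty":-0.035,"tz":0,"ax":0,"ay":0,"az":0,"jaw":0},
    {"tx":-0.035,"ty":-0.035,"tz":0,"ax":0,"ay":0,"az":0,"jaw":0},
    {"tx":-0.035,"ty":-0.035,"tz":0,"ax":0,"ay":0,"az":0,"jaw":0},
    {"tx":-0.035,"ty":-0.035,"tz":0,"ax":0,"ay":0,"az":0,"jaw":0},
    {"tx":-0.035,"ty":-0.035,"tz":0,"ax":0,"ay":0,"az":0,"jaw":0},
    {"tx":-0.035,"ty":-0.035,"tz":0,"ax":0,"ay":0,"az":0,"jaw":0},
    {"tx":0,"ty":0,"tz":0,"ax":0,"ay":0,"az":-8,"jaw":0},
    {"tx":0,"ty":0,"tz":0,"ax":0,"ay":0,"az":-8,"jaw":0},
    {"tx":0,"ty":0,"tz":0,"ax":0,"ay":0,"az":-8,"jaw":0},
  ],
)

```text
time: 2.1
tool_pos: [0.5617, -0.0778, 0.2207]
tool_rot: [-0.005, -0.103, 0.995, -0.002]
contact_force: [-0.4, 0.4, 0.4]
gripper_width: 0.996
```

```bash
python3 d.py .571 -.073 .2
```

```text
t 2.1 pos [ 0.5617 -0.0778  0.2207] yaw -168.17 q [-0.2649 -0.0722  1.7548 -0.008   1.4668 -2.0413] F [-0.3902  0.3955  0.422 ] M [ 0.0064  0.0261 -0.052 ] w 0.996
tilt fix rotvec(tool,deg) [-0.2004 -0.6059 -0.    ]
shift [-0.0103  0.0028  0.0205]
```

Request:
move_arm(
  rows=[
    {"tx":-0.01,"ty":0.003,"tz":0.01,"ax":-0.2,"ay":-0.6,"az":0,"jaw":0},
    {"tx":0,"ty":0,"tz":0,"ax":0,"ay":0,"az":-8,"jaw":0},
    {"tx":0,"ty":0,"tz":0,"ax":0,"ay":0,"az":-8,"jaw":0},
    {"tx":0,"ty":0,"tz":0,"ax":0,"ay":0,"az":-8,"jaw":0},
    {"tx":0,"ty":0,"tz":0,"ax":0,"ay":0,"az":-8,"jaw":0},
    {"tx":0,"ty":0,"tz":0,"ax":0,"ay":0,"az":-8,"jaw":0},
    {"tx":0,"ty":0,"tz":0,"ax":0,"ay":0,"az":-8,"jaw":0},
    {"tx":0,"ty":0,"tz":0,"ax":0,"ay":0,"az":0,"jaw":0},
  ],
)

```text
time: 2.9
tool_pos: [0.5707, -0.0686, 0.1998]
tool_rot: [-0.001, -0.504, 0.864, 0.004]
contact_force: [-1.3, 0.2, 0.2]
gripper_width: 1.003
```

```bash
python3 d.py .571 -.073 .15
python3 - <<'E'
from plant import manip
from h import *
o=[]
for n in("scene","top"):
    f=manip.grab_frame(n);np.savez(f"pics/{n}1.npz",**f);im=f["color"][:,:,::-1].copy()
    c=proj(f,[.571,-.073,.12]).astype(int)
    o.append(cv2.resize(im[max(0,c[1]-75):c[1]+75,c[0]-75:c[0]+75],(400,400),interpolation=cv2.INTER_CUBIC))
cv2.imwrite("pics/a1.png",np.hstack(o))
E
```

```text
t 2.9 pos [ 0.5707 -0.0686  0.1998] yaw -119.5 q [-0.2512 -0.0398  1.7589  0.0042  1.4306 -2.8785] F [-1.3075  0.203   0.2075] M [ 0.0101 -0.0017  0.0104] w 1.003
tilt fix rotvec(tool,deg) [ 0.5128  0.1084 -0.    ]
shift [ 0.0037 -0.0029  0.0498]
```

View pics/a1.png

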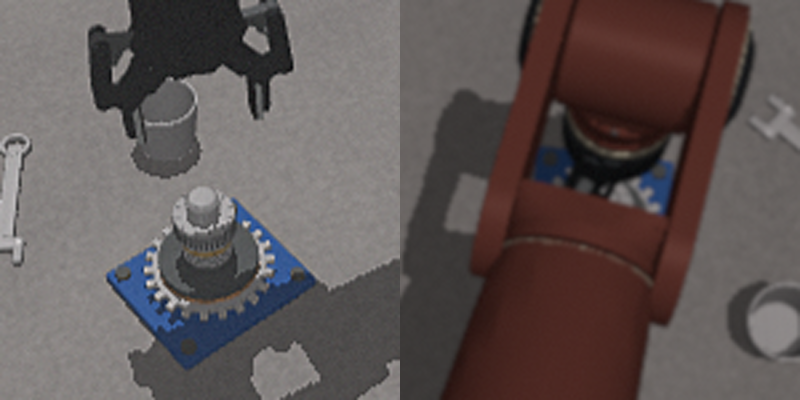

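The gripper is above the clutch and the open fingers straddle the stud. Next I centre it, descend in two stages, then close.

Request:
move_arm(
  rows=[
    {"tx":0.0037,"ty":-0.003,"tz":0.02,"ax":0.5,"ay":0.1,"az":0,"jaw":0},
    {"tx":0,"ty":0,"tz":0.025,"ax":0,"ay":0,"az":0,"jaw":0},
    {"tx":0,"ty":0,"tz":0.025,"ax":0,"ay":0,"az":0,"jaw":0},
    {"tx":0,"ty":0,"tz":0,"ax":0,"ay":0,"az":0,"jaw":0},
  ],
)

```text
time: 3.4
tool_pos: [0.5726, -0.0729, 0.1285]
tool_rot: [0.001, -0.497, 0.868, -0.001]
contact_force: [-0.3, -0.1, -1.2]
gripper_width: 0.998
```

```bash
python3 d.py .571 -.073 .067
```

```text
t 3.4 pos [ 0.5726 -0.0729  0.1285] yaw -120.43 q [-0.2558  0.023   1.8203  0.0005  1.2949 -2.8665] F [-0.3047 -0.066  -1.1502] M [-0.035   0.0483  0.0384] w 0.998
tilt fix rotvec(tool,deg) [-0.1773  0.0787 -0.    ]
shift [0.001  0.0015 0.0615]
```

Request:
move_arm(
  rows=[
    {"tx":0.001,"ty":0.0015,"tz":0.02,"ax":-0.18,"ay":0,"az":0,"jaw":0},
    {"tx":0,"ty":0,"tz":0.02,"ax":0,"ay":0,"az":0,"jaw":0},
    {"tx":0,"ty":0,"tz":0.02,"ax":0,"ay":0,"az":0,"jaw":0},
    {"tx":0,"ty":0,"tz":0,"ax":0,"ay":0,"az":0,"jaw":0},
  ],
)

```text
time: 3.8
tool_pos: [0.5738, -0.0731, 0.0712]
tool_rot: [0.003, -0.493, 0.87, -0.001]
contact_force: [-0.8, 0.4, -0.8]
gripper_width: 1.0
```

```bash
python3 d.py .571 -.073 .067
```

```text
t 3.8 pos [ 0.5738 -0.0731  0.0712] yaw -120.97 q [-0.2563  0.0919  1.853   0.0019  1.1907 -2.858 ] F [-0.7969  0.4229 -0.7505] M [0.015  0.0775 0.0429] w 1.0
tilt fix rotvec(tool,deg) [-0.3034  0.1948 -0.    ]
shift [0.0013 0.0025 0.0041]
```

Request:
move_arm(
  rows=[
    {"tx":0.001,"ty":0.0025,"tz":0.004,"ax":-0.3,"ay":0.2,"az":0,"jaw":0},
    {"tx":0,"ty":0,"tz":0,"ax":0,"ay":0,"az":0,"jaw":60},
    {"tx":0,"ty":0,"tz":0,"ax":0,"ay":0,"az":0,"jaw":60},
    {"tx":0,"ty":0,"tz":0,"ax":0,"ay":0,"az":0,"jaw":60},
  ],
)

```text
time: 4.2
tool_pos: [0.5743, -0.0733, 0.0725]
tool_rot: [0.003, -0.491, 0.871, -0.003]
contact_force: [-0.1, -0.2, -1.0]
gripper_width: 0.764
```

```bash
python3 d.py .571 -.073 .067
python3 - <<'E'
from plant import manip
from h import *
f=manip.grab_frame("scene");im=f["color"][:,:,::-1].copy()
c=proj(f,[.571,-.073,.1]).astype(int)
cv2.imwrite("pics/a2.png",cv2.resize(im[c[1]-50:c[1]+50,c[0]-50:c[0]+50],(600,600),interpolation=cv2.INTER_CUBIC))
E
```

```text
t 4.2 pos [ 0.5743 -0.0733  0.0725] yaw -121.13 q [-0.2554  0.0908  1.8517 -0.0001  1.192  -2.8537] F [-0.0575 -0.1794 -0.9555] M [-0.0398  0.0676  0.0175] w 0.764
tilt fix rotvec(tool,deg) [-0.3956  0.1109 -0.    ]
shift [0.0014 0.003  0.0055]
```

View pics/a2.png

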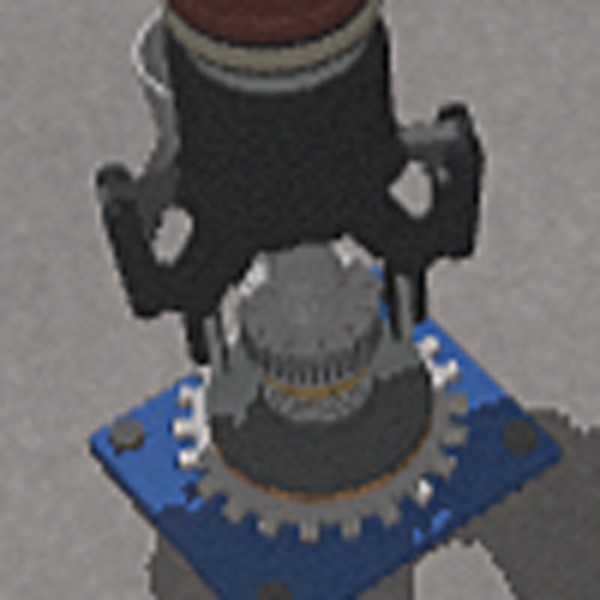

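The two fingers straddle the ring evenly at ring height, with finger blades at crop (200,330) and (410,305). I'll close fully on the ring.

Request:
move_arm(
  rows=[
    {"tx":0.001,"ty":0.0025,"tz":0.005,"ax":-0.3,"ay":0.1,"az":0,"jaw":60},
    {"tx":0.0005,"ty":0.0015,"tz":0.003,"ax":-0.2,"ay":0,"az":0,"jaw":70},
    {"tx":0.0,"ty":0.0,"tz":0.001,"ax":0,"ay":0,"az":0,"jaw":80},
  ],
)

```text
time: 4.55
tool_pos: [0.5708, -0.0727, 0.0643]
tool_rot: [0.0, -0.491, 0.871, 0.0]
contact_force: [0.6, -0.1, -0.7]
gripper_width: 0.684
```

```bash
python3 d.py .571 -.073 .067
```

```text
t 4.55 pos [ 0.5708 -0.0727  0.0643] yaw -121.13 q [-0.2564  0.0978  1.8595  0.0008  1.184  -2.8549] F [ 0.6194 -0.0513 -0.6502] M [0.0091 0.0022 0.0354] w 0.684
tilt fix rotvec(tool,deg) [-0.0014  0.0433 -0.    ]
shift [ 0.0001 -0.0004 -0.0027]
```

Request:
move_arm(
  rows=[
    {"tx":0,"ty":0,"tz":-0.001,"ax":0,"ay":0,"az":0,"jaw":90},
    {"tx":0,"ty":0,"tz":-0.001,"ax":0,"ay":0,"az":0,"jaw":130},
    {"tx":0,"ty":0,"tz":0,"ax":0,"ay":0,"az":0,"jaw":200},
    {"tx":0,"ty":0,"tz":0,"ax":0,"ay":0,"az":0,"jaw":200},
    {"tx":0,"ty":0,"tz":0,"ax":0,"ay":0,"az":0,"jaw":200},
  ],
)

```text
time: 5.05
tool_pos: [0.572, -0.0735, 0.0658]
tool_rot: [0.001, -0.491, 0.871, -0.001]
contact_force: [1.4, 0.0, -0.7]
gripper_width: 0.619
```

```bash
python3 d.py .571 -.073 .067
```

```text
t 5.05 pos [ 0.572  -0.0735  0.0658] yaw -121.16 q [-0.2571  0.0968  1.8578  0.0005  1.1835 -2.855 ] F [ 1.4305  0.0258 -0.6515] M [-0.0155 -0.1035 -0.0139] w 0.619
tilt fix rotvec(tool,deg) [-0.1882  0.0836 -0.    ]
shift [ 0.0001  0.0011 -0.0012]
```

Request:
move_arm(
  rows=[
    {"tx":0,"ty":0,"tz":0.0001,"ax":0,"ay":0,"az":8,"jaw":200},
    {"tx":0,"ty":0,"tz":0.0001,"ax":0,"ay":0,"az":8,"jaw":200},
    {"tx":0,"ty":0,"tz":0.0001,"ax":0,"ay":0,"az":8,"jaw":200},
    {"tx":0,"ty":0,"tz":0.0001,"ax":0,"ay":0,"az":8,"jaw":200},
    {"tx":0,"ty":0,"tz":0.0001,"ax":0,"ay":0,"az":8,"jaw":200},
  ],
)

```text
time: 5.55
tool_pos: [0.5722, -0.0738, 0.0654]
tool_rot: [0.002, -0.15, 0.989, -0.001]
contact_force: [2.3, -1.4, -0.4]
gripper_width: 0.62
```

```bash
python3 d.py .571 -.073 .067
```

```text
t 5.55 pos [ 0.5722 -0.0738  0.0654] yaw -162.69 q [-0.2572  0.0973  1.8579 -0.0001  1.1818 -2.13  ] F [ 2.287  -1.3864 -0.3847] M [-0.0349 -0.1697 -0.0155] w 0.62
tilt fix rotvec(tool,deg) [-0.142   0.2187  0.    ]
shift [ 0.0009  0.0011 -0.0016]
```

Request:
move_arm(
  rows=[
    {"tx":0,"ty":0,"tz":0.0001,"ax":0,"ay":0,"az":8,"jaw":200},
    {"tx":0,"ty":0,"tz":0.0001,"ax":0,"ay":0,"az":8,"jaw":200},
    {"tx":0,"ty":0,"tz":0.0001,"ax":0,"ay":0,"az":8,"jaw":200},
    {"tx":0,"ty":0,"tz":0.0001,"ax":0,"ay":0,"az":8,"jaw":200},
  ],
)

```text
time: 5.95
tool_pos: [0.5723, -0.0741, 0.0651]
tool_rot: [0.002, 0.14, 0.99, -0.001]
contact_force: [1.0, -0.5, -1.2]
gripper_width: 0.619
```

```bash
python3 d.py .571 -.073 .067
```

```text
t 5.95 pos [ 0.5723 -0.0741  0.0651] yaw 163.96 q [-0.2572  0.0977  1.8582 -0.001   1.1807 -1.5477] F [ 1.0398 -0.5049 -1.2174] M [-0.1122 -0.1393  0.0361] w 0.619
tilt fix rotvec(tool,deg) [-0.0482  0.2873 -0.    ]
shift [ 0.0015  0.0007 -0.0019]
```

Request:
move_arm(
  rows=[
    {"tx":0,"ty":0,"tz":0.0001,"ax":0,"ay":0,"az":8,"jaw":200},
    {"tx":0,"ty":0,"tz":0.0001,"ax":0,"ay":0,"az":8,"jaw":200},
    {"tx":0,"ty":0,"tz":0.0001,"ax":0,"ay":0,"az":8,"jaw":200},
  ],
)

```text
time: 6.25
tool_pos: [0.5721, -0.0743, 0.0648]
tool_rot: [0.003, 0.351, 0.937, -0.001]
contact_force: [1.8, -0.8, -2.2]
gripper_width: 0.621
```

```bash
python3 d.py .571 -.073 .067
```

```text
t 6.25 pos [ 0.5721 -0.0743  0.0648] yaw 138.96 q [-0.2572  0.0979  1.8585 -0.0021  1.1802 -1.111 ] F [ 1.8446 -0.817  -2.2351] M [-0.1323 -0.0828  0.075 ] w 0.621
tilt fix rotvec(tool,deg) [0.0314 0.3098 0.    ]
shift [ 0.0017  0.0002 -0.0022]
```

Request:
move_arm(
  rows=[
    {"tx":0,"ty":0,"tz":0.0001,"ax":0,"ay":0,"az":8,"jaw":200},
    {"tx":0,"ty":0,"tz":0.0001,"ax":0,"ay":0,"az":8,"jaw":200},
  ],
)

```text
time: 6.45
tool_pos: [0.572, -0.0744, 0.0647]
tool_rot: [0.003, 0.483, 0.876, -0.001]
contact_force: [1.9, -0.2, -0.9]
gripper_width: 0.619
```

```bash
python3 d.py .571 -.073 .067
```

```text
t 6.45 pos [ 0.572  -0.0744  0.0647] yaw 122.3 q [-0.2571  0.0979  1.8587 -0.0028  1.18   -0.8198] F [ 1.8571 -0.2369 -0.9163] M [-0.1312 -0.0431  0.0077] w 0.619
tilt fix rotvec(tool,deg) [0.0877 0.308  0.    ]
shift [ 0.0017 -0.0001 -0.0023]
```

Request:
move_arm(
  rows=[
    {"tx":0,"ty":0,"tz":0.0001,"ax":0,"ay":0.1,"az":8,"jaw":200},
    {"tx":0,"ty":0,"tz":0.0001,"ax":0,"ay":0,"az":8,"jaw":200},
  ],
)

```text
time: 6.65
tool_pos: [0.5719, -0.0745, 0.0645]
tool_rot: [0.002, 0.604, 0.797, -0.0]
contact_force: [1.0, -0.2, -0.8]
gripper_width: 0.62
```

```bash
python3 d.py .571 -.073 .067
```

```text
t 6.65 pos [ 0.5719 -0.0745  0.0645] yaw 105.64 q [-0.2577  0.0987  1.8581 -0.0019  1.1814 -0.5299] F [ 0.9641 -0.2025 -0.8095] M [-0.1238 -0.0219  0.0942] w 0.62
tilt fix rotvec(tool,deg) [ 0.1155  0.1846 -0.    ]
shift [ 0.0016 -0.0004 -0.0025]
```

Request:
move_arm(
  rows=[
    {"tx":0,"ty":0,"tz":0.0001,"ax":0,"ay":0,"az":8,"jaw":200},
    {"tx":0,"ty":0,"tz":0.0001,"ax":0,"ay":0,"az":8,"jaw":200},
  ],
)

```text
time: 6.85
tool_pos: [0.5717, -0.0745, 0.0644]
tool_rot: [0.002, 0.713, 0.701, -0.0]
contact_force: [1.5, -0.2, -0.8]
gripper_width: 0.617
```

```bash
python3 d.py .571 -.073 .067
```

```text
t 6.85 pos [ 0.5717 -0.0745  0.0644] yaw 88.98 q [-0.2575  0.0989  1.8582 -0.0024  1.1815 -0.2388] F [ 1.4882 -0.2257 -0.8172] M [-0.0303 -0.0487  0.041 ] w 0.617
tilt fix rotvec(tool,deg) [ 0.1345  0.1623 -0.    ]
shift [ 0.0015 -0.0007 -0.0026]
```

Request:
move_arm(
  rows=[
    {"tx":0,"ty":0,"tz":0.0001,"ax":0,"ay":0,"az":8,"jaw":200},
    {"tx":0,"ty":0,"tz":0.0001,"ax":0,"ay":0,"az":8,"jaw":200},
  ],
)

```text
time: 7.05
tool_pos: [0.5715, -0.0745, 0.0642]
tool_rot: [0.002, 0.807, 0.59, -0.0]
contact_force: [1.9, -1.4, -1.0]
gripper_width: 0.62
```

```bash
python3 d.py .571 -.073 .067
```

```text
t 7.05 pos [ 0.5715 -0.0745  0.0642] yaw 72.3 q [-0.2574  0.0991  1.8583 -0.0026  1.1817  0.0524] F [ 1.9376 -1.404  -0.9715] M [0.0109 0.0212 0.0194] w 0.62
tilt fix rotvec(tool,deg) [0.1479 0.1326 0.    ]
shift [ 0.0012 -0.001  -0.0028]
```

Request:
move_arm(
  rows=[
    {"tx":0,"ty":0,"tz":0.0001,"ax":0,"ay":0,"az":8,"jaw":200},
    {"tx":0,"ty":0,"tz":0.0001,"ax":0,"ay":0,"az":8,"jaw":200},
  ],
)

```text
time: 7.25
tool_pos: [0.5714, -0.0743, 0.064]
tool_rot: [0.002, 0.884, 0.467, -0.0]
contact_force: [2.3, -0.9, 0.2]
gripper_width: 0.62
```

```bash
python3 d.py .571 -.073 .067
```

```text
t 7.25 pos [ 0.5714 -0.0743  0.064 ] yaw 55.63 q [-0.2573  0.0993  1.8584 -0.0026  1.1818  0.3435] F [ 2.2784 -0.9392  0.199 ] M [ 0.049  -0.0524 -0.0006] w 0.62
tilt fix rotvec(tool,deg) [ 0.1566  0.0909 -0.    ]
shift [ 0.0009 -0.0011 -0.003 ]
```

Request:
move_arm(
  rows=[
    {"tx":0,"ty":0,"tz":0.0001,"ax":0,"ay":0,"az":8,"jaw":200},
    {"tx":0,"ty":0,"tz":0.0001,"ax":0,"ay":0,"az":8,"jaw":200},
  ],
)

```text
time: 7.45
tool_pos: [0.5713, -0.0743, 0.0639]
tool_rot: [0.001, 0.943, 0.333, 0.0]
contact_force: [1.9, -0.4, -1.6]
gripper_width: 0.615
```

```bash
python3 d.py .571 -.073 .067
```

```text
t 7.45 pos [ 0.5713 -0.0743  0.0639] yaw 38.94 q [-0.2574  0.0995  1.8586 -0.0024  1.182   0.6347] F [ 1.9198 -0.4031 -1.5569] M [ 0.1142 -0.0701  0.007 ] w 0.615
tilt fix rotvec(tool,deg) [0.148  0.0491 0.    ]
shift [ 0.0006 -0.0012 -0.0031]
```

Request:
move_arm(
  rows=[
    {"tx":0,"ty":0,"tz":0.0001,"ax":0,"ay":0,"az":8,"jaw":200},
    {"tx":0,"ty":0,"tz":0.0001,"ax":0,"ay":0,"az":8,"jaw":200},
  ],
)

```text
time: 7.65
tool_pos: [0.5713, -0.0741, 0.0637]
tool_rot: [0.001, 0.981, 0.193, 0.0]
contact_force: [1.5, -0.1, -0.2]
gripper_width: 0.62
```

```bash
python3 d.py .571 -.073 .067
```

```text
t 7.65 pos [ 0.5713 -0.0741  0.0637] yaw 22.25 q [-0.2573  0.0997  1.8586 -0.002   1.1819  0.9259] F [ 1.4721 -0.0782 -0.2036] M [ 0.0641 -0.0861  0.042 ] w 0.62
tilt fix rotvec(tool,deg) [ 0.1321 -0.0003  0.    ]
shift [ 0.0002 -0.0012 -0.0033]
```

Request:
move_arm(
  rows=[
    {"tx":0,"ty":0,"tz":0.0001,"ax":0,"ay":0,"az":8,"jaw":200},
    {"tx":0,"ty":0,"tz":0.0001,"ax":0,"ay":0,"az":8,"jaw":200},
  ],
)

```text
time: 7.85
tool_pos: [0.5712, -0.074, 0.0635]
tool_rot: [0.001, 0.999, 0.048, 0.0]
contact_force: [1.7, -1.9, -1.0]
gripper_width: 0.62
```

```bash
python3 d.py .571 -.073 .067
```

```text
t 7.85 pos [ 0.5712 -0.074   0.0635] yaw 5.56 q [-0.2573  0.0998  1.8588 -0.0015  1.1817  1.217 ] F [ 1.7439 -1.8824 -1.0343] M [ 0.0545 -0.2144 -0.0208] w 0.62
tilt fix rotvec(tool,deg) [ 0.1005 -0.0433  0.    ]
shift [-0.0001 -0.001  -0.0035]
```

Request:
move_arm(
  rows=[
    {"tx":0,"ty":0,"tz":0.0001,"ax":0,"ay":0,"az":8,"jaw":200},
    {"tx":0,"ty":0,"tz":0.0001,"ax":0,"ay":0,"az":8,"jaw":200},
  ],
)

```text
time: 8.05
tool_pos: [0.5712, -0.0739, 0.0634]
tool_rot: [0.001, 0.995, -0.097, 0.001]
contact_force: [1.3, -0.8, -1.2]
gripper_width: 0.621
```

```bash
python3 d.py .571 -.073 .067
```

```text
t 8.05 pos [ 0.5712 -0.0739  0.0634] yaw -11.13 q [-0.2573  0.0999  1.859  -0.0011  1.1812  1.5082] F [ 1.2693 -0.785  -1.1652] M [ 0.0449 -0.1874  0.0816] w 0.621
tilt fix rotvec(tool,deg) [ 0.0643 -0.0793 -0.    ]
shift [-0.0004 -0.0008 -0.0036]
```

Request:
move_arm(
  rows=[
    {"tx":0,"ty":0,"tz":0.0001,"ax":0,"ay":0,"az":8,"jaw":200},
    {"tx":0,"ty":0,"tz":0.0001,"ax":0,"ay":0,"az":8,"jaw":200},
  ],
)

```text
time: 8.25
tool_pos: [0.5713, -0.0737, 0.0632]
tool_rot: [0.0, 0.971, -0.24, 0.001]
contact_force: [1.1, -0.7, -1.3]
gripper_width: 0.614
```

```bash
python3 d.py .571 -.073 .067
```

```text
t 8.25 pos [ 0.5713 -0.0737  0.0632] yaw -27.81 q [-0.2572  0.1     1.8593 -0.0008  1.1807  1.7993] F [ 1.0969 -0.6866 -1.2989] M [ 0.0079 -0.1917  0.0398] w 0.614
tilt fix rotvec(tool,deg) [ 0.0208 -0.1025 -0.    ]
shift [-0.0006 -0.0005 -0.0038]
```

Request:
move_arm(
  rows=[
    {"tx":0,"ty":0,"tz":0.0001,"ax":0,"ay":0,"az":8,"jaw":200},
    {"tx":0,"ty":0,"tz":0.0001,"ax":0,"ay":0,"az":8,"jaw":200},
  ],
)

```text
time: 8.45
tool_pos: [0.5714, -0.0736, 0.0631]
tool_rot: [0.0, 0.926, -0.379, 0.001]
contact_force: [1.9, -0.6, -1.1]
gripper_width: 0.617
```

```bash
python3 d.py .571 -.073 .067
```

```text
t 8.45 pos [ 0.5714 -0.0736  0.0631] yaw -44.49 q [-0.257   0.1001  1.8594 -0.0007  1.1799  2.0905] F [ 1.8648 -0.6027 -1.0869] M [-0.0072 -0.2272  0.0215] w 0.617
tilt fix rotvec(tool,deg) [-0.031  -0.1257  0.    ]
shift [-0.0007 -0.0002 -0.0039]
```

Request:
move_arm(
  rows=[
    {"tx":0,"ty":0,"tz":0.0001,"ax":0,"ay":0,"az":8,"jaw":200},
    {"tx":0,"ty":0,"tz":0.0001,"ax":0,"ay":0,"az":8,"jaw":200},
  ],
)

```text
time: 8.65
tool_pos: [0.5715, -0.0736, 0.0629]
tool_rot: [-0.0, 0.861, -0.509, 0.001]
contact_force: [1.6, -0.5, -0.7]
gripper_width: 0.615
```

```bash
python3 d.py .571 -.073 .067
```

```text
t 8.65 pos [ 0.5715 -0.0736  0.0629] yaw -61.15 q [-0.2568  0.1003  1.8595 -0.0007  1.1792  2.3816] F [ 1.6436 -0.4713 -0.6702] M [-0.0827 -0.1441  0.1022] w 0.615
tilt fix rotvec(tool,deg) [-0.0818 -0.1306  0.    ]
shift [-0.0007  0.0002 -0.0041]
```

Request:
move_arm(
  rows=[
    {"tx":0,"ty":0,"tz":0.0001,"ax":0,"ay":0,"az":8,"jaw":200},
    {"tx":0,"ty":0,"tz":0.0001,"ax":0,"ay":0,"az":8,"jaw":200},
  ],
)

```text
time: 8.85
tool_pos: [0.5716, -0.0735, 0.0627]
tool_rot: [-0.0, 0.778, -0.628, 0.002]
contact_force: [3.9, 0.1, -0.2]
gripper_width: 0.619
```

```bash
python3 d.py .571 -.073 .067
```

```text
t 8.85 pos [ 0.5716 -0.0735  0.0627] yaw -77.82 q [-0.2566  0.1005  1.8596 -0.0008  1.1784  2.6727] F [ 3.8595  0.0805 -0.2029] M [-0.0684 -0.1432 -0.0216] w 0.619
tilt fix rotvec(tool,deg) [-0.1378 -0.1202  0.    ]
shift [-0.0006  0.0005 -0.0043]
```

Request:
move_arm(
  rows=[
    {"tx":0,"ty":0,"tz":0.0001,"ax":0,"ay":0,"az":8,"jaw":200},
    {"tx":0,"ty":0,"tz":0.0001,"ax":0,"ay":0,"az":8,"jaw":200},
  ],
)

```text
time: 9.05
tool_pos: [0.5718, -0.0735, 0.0626]
tool_rot: [0.001, -0.679, 0.734, -0.002]
contact_force: [2.2, -0.3, -0.5]
gripper_width: 0.619
```

```bash
python3 d.py .571 -.073 .067
```

```text
t 9.05 pos [ 0.5718 -0.0735  0.0626] yaw -94.48 q [-0.2565  0.1007  1.8596 -0.001   1.1777  2.9638] F [ 2.2048 -0.2523 -0.5308] M [-0.0371 -0.0974  0.0706] w 0.619
tilt fix rotvec(tool,deg) [-0.1887 -0.0897  0.    ]
shift [-0.0005  0.0008 -0.0044]
```

Turned 333° with no rise in torque yet, and the wrist is near its limit. I'll open, wind back and regrasp.

Request:
move_arm(
  rows=[
    {"tx":0,"ty":0,"tz":0,"ax":0,"ay":0,"az":0,"jaw":50},
    {"tx":0,"ty":0,"tz":0,"ax":0,"ay":0,"az":0,"jaw":50},
    {"tx":0,"ty":0,"tz":0,"ax":0,"ay":0,"az":0,"jaw":50},
    {"tx":0,"ty":0,"tz":0,"ax":0,"ay":0,"az":-8,"jaw":50},
    {"tx":0,"ty":0,"tz":0,"ax":0,"ay":0,"az":-8,"jaw":50},
    {"tx":0,"ty":0,"tz":0,"ax":0,"ay":0,"az":-8,"jaw":50},
    {"tx":0,"ty":0,"tz":0,"ax":0,"ay":0,"az":-8,"jaw":50},
    {"tx":0,"ty":0,"tz":0,"ax":0,"ay":0,"az":-8,"jaw":50},
    {"tx":0,"ty":0,"tz":0,"ax":0,"ay":0,"az":-8,"jaw":50},
  ],
)

```text
time: 9.95
tool_pos: [0.5703, -0.0727, 0.0627]
tool_rot: [0.0, 0.928, -0.372, -0.0]
contact_force: [0.2, -0.8, 0.2]
gripper_width: 0.8
```

```bash
python3 d.py .5715 -.0735 .0626
python3 - <<'E'
from plant import manip
from h import *
f=manip.grab_frame("scene");im=f["color"][:,:,::-1].copy()
c=proj(f,[.571,-.073,.1]).astype(int)
cv2.imwrite("pics/a3.png",cv2.resize(im[c[1]-50:c[1]+50,c[0]-50:c[0]+50],(600,600),interpolation=cv2.INTER_CUBIC))
E
```

```text
t 9.95 pos [ 0.5703 -0.0727  0.0627] yaw -43.67 q [-0.2559  0.0993  1.8608 -0.0008  1.1817  2.0773] F [ 0.1836 -0.8422  0.1785] M [ 0.014   0.0336 -0.0621] w 0.8
tilt fix rotvec(tool,deg) [ 0.0456 -0.0071  0.    ]
shift [ 0.0014 -0.0003  0.0001]
```

View pics/a3.png

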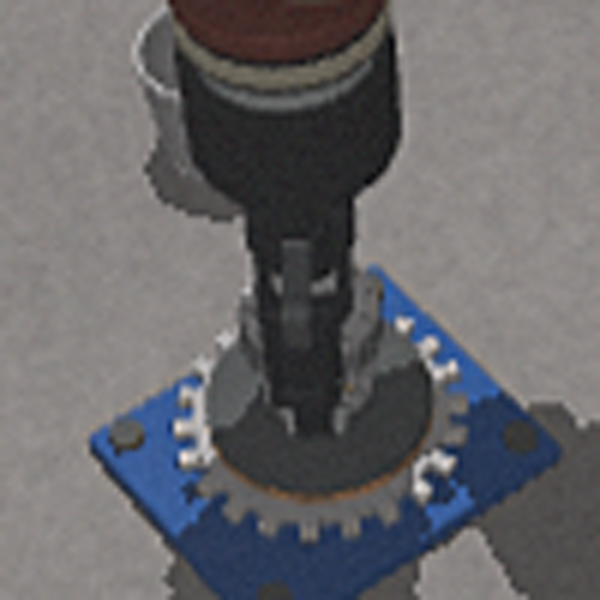

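The finger hides the ring here, which is as expected in this pose. I'll keep winding back.

Request:
move_arm(
  rows=[
    {"tx":0,"ty":0,"tz":0,"ax":0,"ay":0,"az":-8,"jaw":50},
    {"tx":0,"ty":0,"tz":0,"ax":0,"ay":0,"az":-8,"jaw":50},
    {"tx":0,"ty":0,"tz":0,"ax":0,"ay":0,"az":-8,"jaw":50},
    {"tx":0,"ty":0,"tz":0,"ax":0,"ay":0,"az":-8,"jaw":50},
    {"tx":0,"ty":0,"tz":0,"ax":0,"ay":0,"az":-8,"jaw":50},
    {"tx":0,"ty":0,"tz":0,"ax":0,"ay":0,"az":-8,"jaw":50},
    {"tx":0,"ty":0,"tz":0,"ax":0,"ay":0,"az":-8,"jaw":50},
    {"tx":0,"ty":0,"tz":0,"ax":0,"ay":0,"az":-8,"jaw":50},
    {"tx":0,"ty":0,"tz":0,"ax":0,"ay":0,"az":-8,"jaw":50},
    {"tx":0,"ty":0,"tz":0,"ax":0,"ay":0,"az":-8,"jaw":50},
    {"tx":0,"ty":0,"tz":0,"ax":0,"ay":0,"az":-8,"jaw":50},
    {"tx":0,"ty":0,"tz":0,"ax":0,"ay":0,"az":-8,"jaw":50},
  ],
)

```text
time: 11.2
tool_pos: [0.5695, -0.0723, 0.0636]
tool_rot: [-0.001, 0.885, 0.466, -0.001]
contact_force: [0.1, -0.2, -0.4]
gripper_width: 0.799
```

```bash
python3 d.py .5716 -.074 .0626
```

```text
t 11.2 pos [ 0.5695 -0.0723  0.0636] yaw 55.58 q [-0.2556  0.0975  1.8612 -0.0006  1.1851  0.3454] F [ 0.1309 -0.2128 -0.3914] M [-0.0134 -0.0202  0.0108] w 0.799
tilt fix rotvec(tool,deg) [-0.1083  0.0736  0.    ]
shift [-0.0002  0.0027  0.001 ]
```

Request:
move_arm(
  rows=[
    {"tx":0,"ty":0.0027,"tz":0.001,"ax":-0.1,"ay":0,"az":-8,"jaw":50},
    {"tx":0,"ty":0,"tz":0,"ax":0,"ay":0,"az":-8,"jaw":50},
    {"tx":0,"ty":0,"tz":0,"ax":0,"ay":0,"az":-8,"jaw":50},
    {"tx":0,"ty":0,"tz":0,"ax":0,"ay":0,"az":-8,"jaw":50},
    {"tx":0,"ty":0,"tz":0,"ax":0,"ay":0,"az":-8,"jaw":50},
    {"tx":0,"ty":0,"tz":0,"ax":0,"ay":0,"az":-8,"jaw":50},
    {"tx":0,"ty":0,"tz":0,"ax":0,"ay":0,"az":-8,"jaw":50},
    {"tx":0,"ty":0,"tz":0,"ax":0,"ay":0,"az":-8,"jaw":50},
    {"tx":0,"ty":0,"tz":0,"ax":0,"ay":0,"az":-8,"jaw":50},
    {"tx":0,"ty":0,"tz":0,"ax":0,"ay":0,"az":-8,"jaw":50},
    {"tx":0,"ty":0,"tz":0,"ax":0,"ay":0,"az":-8,"jaw":50},
    {"tx":0,"ty":0,"tz":0,"ax":0,"ay":0,"az":-8,"jaw":50},
  ],
)

```text
time: 12.4
tool_pos: [0.571, -0.0734, 0.0633]
tool_rot: [-0.001, 0.218, 0.976, -0.0]
contact_force: [0.1, -0.8, -0.3]
gripper_width: 0.803
```

```bash
python3 d.py .5716 -.074 .0626
```

```text
t 12.4 pos [ 0.571  -0.0734  0.0633] yaw 154.78 q [-0.2566  0.1017  1.8572 -0.0009  1.1852 -1.3868] F [ 0.0912 -0.7886 -0.3475] M [-0.0603  0.0081  0.0703] w 0.803
tilt fix rotvec(tool,deg) [-0.0732 -0.126  -0.    ]
shift [-0.0008 -0.0003  0.0007]
```

Request:
move_arm(
  rows=[
    {"tx":0,"ty":0,"tz":0,"ax":0,"ay":0,"az":-8,"jaw":50},
    {"tx":0,"ty":0,"tz":0,"ax":0,"ay":0,"az":-8,"jaw":50},
    {"tx":0,"ty":0,"tz":0,"ax":0,"ay":0,"az":-8,"jaw":50},
    {"tx":0,"ty":0,"tz":0,"ax":0,"ay":0,"az":-8,"jaw":50},
    {"tx":0,"ty":0,"tz":0,"ax":0,"ay":0,"az":-8,"jaw":50},
    {"tx":0,"ty":0,"tz":0,"ax":0,"ay":0,"az":-8,"jaw":50},
    {"tx":0,"ty":0,"tz":0,"ax":0,"ay":0,"az":-8,"jaw":50},
    {"tx":0,"ty":0,"tz":0,"ax":0,"ay":0,"az":-8,"jaw":50},
    {"tx":0,"ty":0,"tz":0,"ax":0,"ay":0,"az":-8,"jaw":50},
    {"tx":0,"ty":0,"tz":0,"ax":0,"ay":0,"az":-8,"jaw":50},
  ],
)

```text
time: 13.4
tool_pos: [0.5703, -0.073, 0.064]
tool_rot: [-0.002, -0.48, 0.877, 0.001]
contact_force: [0.5, 1.0, 0.1]
gripper_width: 0.802
```

```bash
python3 d.py .5716 -.074 .0620
```

```text
t 13.4 pos [ 0.5703 -0.073   0.064 ] yaw -122.57 q [-0.2564  0.1003  1.8575 -0.0008  1.188  -2.8293] F [0.4702 1.0354 0.0705] M [-0.0266 -0.0137 -0.0002] w 0.802
tilt fix rotvec(tool,deg) [ 0.2135 -0.1111 -0.    ]
shift [ 0.0001 -0.0016  0.002 ]
```

Request:
move_arm(
  rows=[
    {"tx":0,"ty":-0.0015,"tz":0.002,"ax":0.2,"ay":-0.1,"az":0,"jaw":80},
    {"tx":0,"ty":-0.0007,"tz":0.001,"ax":0,"ay":0,"az":0,"jaw":130},
    {"tx":0,"ty":0,"tz":0,"ax":0,"ay":0,"az":0,"jaw":200},
    {"tx":0,"ty":0,"tz":0,"ax":0,"ay":0,"az":0,"jaw":200},
    {"tx":0,"ty":0,"tz":0,"ax":0,"ay":0,"az":0,"jaw":200},
    {"tx":0,"ty":0,"tz":0,"ax":0,"ay":0,"az":0,"jaw":200},
  ],
)

```text
time: 14.0
tool_pos: [0.5717, -0.0738, 0.0619]
tool_rot: [-0.001, -0.475, 0.88, 0.001]
contact_force: [-1.1, -0.2, 0.8]
gripper_width: 0.619
```

```bash
python3 d.py .5716 -.074 .0626
```

```text
t 14.0 pos [ 0.5717 -0.0738  0.0619] yaw -123.28 q [-0.2576  0.1052  1.8561  0.0001  1.1828 -2.8183] F [-1.1427 -0.205   0.8413] M [0.0037 0.1071 0.0758] w 0.619
tilt fix rotvec(tool,deg) [ 0.1339 -0.0382 -0.    ]
shift [ 0.0002  0.     -0.0007]
```

Request:
move_arm(
  rows=[
    {"tx":0,"ty":0,"tz":0.0001,"ax":0,"ay":0,"az":8,"jaw":200},
    {"tx":0,"ty":0,"tz":0.0001,"ax":0,"ay":0,"az":8,"jaw":200},
  ],
)

```text
time: 14.2
tool_pos: [0.5717, -0.0739, 0.0618]
tool_rot: [-0.001, -0.343, 0.939, 0.001]
contact_force: [-0.7, -0.2, 0.7]
gripper_width: 0.616
```

```bash
python3 d.py .5716 -.074 .0626
```

```text
t 14.2 pos [ 0.5717 -0.0739  0.0618] yaw -139.86 q [-0.2575  0.1054  1.8561  0.      1.1826 -2.5288] F [-0.6562 -0.1834  0.7228] M [-0.0004  0.1158  0.1321] w 0.616
tilt fix rotvec(tool,deg) [ 0.1177 -0.0821 -0.    ]
shift [ 0.0002 -0.     -0.0008]
```

Request:
move_arm(
  rows=[
    {"tx":0,"ty":0,"tz":0.0001,"ax":0,"ay":0,"az":8,"jaw":200},
  ],
)

```text
time: 14.3
tool_pos: [0.5717, -0.0739, 0.0617]
tool_rot: [-0.001, -0.274, 0.962, 0.001]
contact_force: [-1.1, 0.6, 1.3]
gripper_width: 0.618
```

```bash
python3 d.py .5716 -.074 .0626
```

```text
t 14.3 pos [ 0.5717 -0.0739  0.0617] yaw -148.22 q [-0.2575  0.1055  1.856  -0.0001  1.1825 -2.3829] F [-1.0555  0.5817  1.2772] M [0.0627 0.0762 0.1929] w 0.618
tilt fix rotvec(tool,deg) [ 0.0977 -0.0992  0.    ]
shift [ 0.0002 -0.     -0.0009]
```

Request:
move_arm(
  rows=[
    {"tx":0,"ty":0,"tz":0.0001,"ax":0,"ay":0,"az":8,"jaw":200},
  ],
)

```text
time: 14.4
tool_pos: [0.5717, -0.0739, 0.0617]
tool_rot: [-0.001, -0.203, 0.979, 0.0]
contact_force: [-0.5, 0.9, 1.6]
gripper_width: 0.619
```

```bash
python3 d.py .5716 -.074 .0626
```

```text
t 14.4 pos [ 0.5717 -0.0739  0.0617] yaw -156.58 q [-0.2575  0.1057  1.856  -0.0003  1.1824 -2.2369] F [-0.5088  0.9493  1.5576] M [0.029  0.056  0.2281] w 0.619
tilt fix rotvec(tool,deg) [ 0.0782 -0.1213 -0.    ]
shift [ 0.0002 -0.     -0.0009]
```

Request:
move_arm(
  rows=[
    {"tx":0,"ty":0,"tz":0.0001,"ax":0,"ay":0,"az":8,"jaw":200},
  ],
)

```text
time: 14.5
tool_pos: [0.5717, -0.0739, 0.0616]
tool_rot: [-0.001, -0.131, 0.991, 0.0]
contact_force: [-0.1, 0.5, 1.6]
gripper_width: 0.621
```

```bash
python3 d.py .5716 -.074 .0626
```

```text
t 14.5 pos [ 0.5717 -0.0739  0.0616] yaw -164.93 q [-0.2575  0.1058  1.856  -0.0003  1.1824 -2.0911] F [-0.0502  0.4539  1.5894] M [0.0464 0.0799 0.2909] w 0.621
tilt fix rotvec(tool,deg) [ 0.0593 -0.1381  0.    ]
shift [ 0.0002 -0.0001 -0.001 ]
```

Request:
move_arm(
  rows=[
    {"tx":0,"ty":0,"tz":0.0001,"ax":0,"ay":0,"az":8,"jaw":200},
  ],
)

```text
time: 14.6
tool_pos: [0.5717, -0.0739, 0.0615]
tool_rot: [-0.001, -0.059, 0.998, 0.0]
contact_force: [-1.7, -0.4, 1.8]
gripper_width: 0.617
```

```bash
python3 d.py .5716 -.074 .0626
```

```text
t 14.6 pos [ 0.5717 -0.0739  0.0615] yaw -173.28 q [-0.2574  0.106   1.8559 -0.0005  1.1823 -1.9453] F [-1.731  -0.405   1.7639] M [0.139  0.1158 0.2499] w 0.617
tilt fix rotvec(tool,deg) [ 0.0328 -0.1501 -0.    ]
shift [ 0.0002 -0.0001 -0.0011]
```

Request:
move_arm(
  rows=[
    {"tx":0,"ty":0,"tz":0.0001,"ax":0,"ay":0,"az":8,"jaw":200},
  ],
)

```text
time: 14.7
tool_pos: [0.5717, -0.0739, 0.0614]
tool_rot: [-0.001, 0.014, 1.0, 0.0]
contact_force: [-0.7, -0.5, 2.1]
gripper_width: 0.614
```

```bash
python3 d.py .5716 -.074 .0626
```

```text
t 14.7 pos [ 0.5717 -0.0739  0.0614] yaw 178.37 q [-0.2574  0.1062  1.8559 -0.0005  1.1822 -1.7996] F [-0.6914 -0.5305  2.0997] M [0.1103 0.1072 0.2625] w 0.614
tilt fix rotvec(tool,deg) [ 0.0101 -0.1602  0.    ]
shift [ 0.0001 -0.0001 -0.0012]
```

Request:
move_arm(
  rows=[
    {"tx":0,"ty":0,"tz":0.0001,"ax":0,"ay":0,"az":8,"jaw":200},
  ],
)

```text
time: 14.8
tool_pos: [0.5717, -0.074, 0.0613]
tool_rot: [-0.001, 0.087, 0.996, -0.0]
contact_force: [-1.8, -0.8, 1.1]
gripper_width: 0.618
```

```bash
python3 d.py .5716 -.074 .0626
```

```text
t 14.8 pos [ 0.5717 -0.074   0.0613] yaw 170.02 q [-0.2575  0.1064  1.8559 -0.0006  1.1822 -1.6539] F [-1.7712 -0.8258  1.1056] M [0.1488 0.0782 0.3245] w 0.618
tilt fix rotvec(tool,deg) [-0.0158 -0.1654 -0.    ]
shift [ 0.0001 -0.0001 -0.0013]
```

The torque rises from about yaw -138° and is about 0.3 N m by -165°. That puts first resistance near -138°, and half a turn on near yaw 55°. I'll carry on to there and check the torque on the way.

Request:
move_arm(
  rows=[
    {"tx":0,"ty":0,"tz":0.0001,"ax":0,"ay":0,"az":8,"jaw":200},
    {"tx":0,"ty":0,"tz":0.0001,"ax":0,"ay":0,"az":8,"jaw":200},
    {"tx":0,"ty":0,"tz":0.0001,"ax":0,"ay":0,"az":8,"jaw":200},
    {"tx":0,"ty":0,"tz":0.0001,"ax":0,"ay":0,"az":8,"jaw":200},
    {"tx":0,"ty":0,"tz":0.0001,"ax":0,"ay":0,"az":8,"jaw":200},
    {"tx":0,"ty":0,"tz":0.0001,"ax":0,"ay":0,"az":8,"jaw":200},
  ],
)

```text
time: 15.4
tool_pos: [0.5717, -0.074, 0.0609]
tool_rot: [-0.001, 0.5, 0.866, -0.001]
contact_force: [-2.2, -0.2, 1.0]
gripper_width: 0.616
```

```bash
python3 d.py .5716 -.074 .0626
```

```text
t 15.4 pos [ 0.5717 -0.074   0.0609] yaw 119.94 q [-0.2576  0.107   1.856  -0.0005  1.1816 -0.7799] F [-2.2116 -0.2256  1.0107] M [ 0.0769 -0.0964  0.3637] w 0.616
tilt fix rotvec(tool,deg) [-0.144  -0.1028 -0.    ]
shift [ 0.0001 -0.0001 -0.0017]
```

Request:
move_arm(
  rows=[
    {"tx":0,"ty":0,"tz":0.0001,"ax":0,"ay":0,"az":8,"jaw":200},
    {"tx":0,"ty":0,"tz":0.0001,"ax":0,"ay":0,"az":8,"jaw":200},
    {"tx":0,"ty":0,"tz":0.0001,"ax":0,"ay":0,"az":8,"jaw":200},
    {"tx":0,"ty":0,"tz":0.0001,"ax":0,"ay":0,"az":8,"jaw":200},
  ],
)

```text
time: 15.8
tool_pos: [0.5717, -0.0741, 0.0606]
tool_rot: [-0.001, 0.728, 0.686, -0.001]
contact_force: [-1.4, 1.0, 1.7]
gripper_width: 0.624
```

```bash
python3 d.py .5716 -.074 .0626
```

```text
t 15.8 pos [ 0.5717 -0.0741  0.0606] yaw 86.59 q [-0.2575  0.1072  1.8564 -0.0009  1.1807 -0.1976] F [-1.387   1.0122  1.7343] M [ 0.0153 -0.0526  0.2883] w 0.624
tilt fix rotvec(tool,deg) [-0.1628  0.0176 -0.    ]
shift [ 0.0001 -0.0001 -0.002 ]
```

Request:
move_arm(
  rows=[
    {"tx":0,"ty":0,"tz":0.0001,"ax":0,"ay":0,"az":8,"jaw":200},
  ],
)

```text
time: 15.9
tool_pos: [0.5716, -0.0741, 0.0605]
tool_rot: [-0.001, 0.776, 0.631, -0.001]
contact_force: [-1.5, 0.9, 1.5]
gripper_width: 0.619
```

```bash
python3 d.py .5716 -.074 .0626
```

```text
t 15.9 pos [ 0.5716 -0.0741  0.0605] yaw 78.26 q [-0.2574  0.1072  1.8565 -0.0011  1.1805 -0.0521] F [-1.4544  0.8807  1.5405] M [-0.0388 -0.1193  0.3859] w 0.619
tilt fix rotvec(tool,deg) [-0.1541  0.0525  0.    ]
shift [ 0.0001 -0.0001 -0.0021]
```

Request:
move_arm(
  rows=[
    {"tx":0,"ty":0,"tz":0.0001,"ax":0,"ay":0,"az":8,"jaw":200},
  ],
)

```text
time: 16.0
tool_pos: [0.5717, -0.0741, 0.0604]
tool_rot: [-0.001, 0.819, 0.573, -0.001]
contact_force: [-1.0, 0.5, 1.1]
gripper_width: 0.616
```

```bash
python3 d.py .5716 -.074 .0626
```

```text
t 16.0 pos [ 0.5717 -0.0741  0.0604] yaw 69.94 q [-0.2573  0.1073  1.8566 -0.0014  1.1802  0.0934] F [-1.0287  0.5247  1.0707] M [ 0.0099 -0.0873  0.4193] w 0.616
tilt fix rotvec(tool,deg) [-0.1379  0.0884  0.    ]
shift [ 0.     -0.0001 -0.0022]
```

The torque readings are noisy (about 0.36 to 0.42 N m) and a bit low for 148° past first resistance. I'll let go, lift and check on the red mark that the ring really turned by the counted 500°.

Request:
move_arm(
  rows=[
    {"tx":0,"ty":0,"tz":0,"ax":0,"ay":0,"az":0,"jaw":200},
    {"tx":0,"ty":0,"tz":0,"ax":0,"ay":0,"az":0,"jaw":40},
    {"tx":0,"ty":0,"tz":0,"ax":0,"ay":0,"az":0,"jaw":40},
    {"tx":0,"ty":0,"tz":0,"ax":0,"ay":0,"az":0,"jaw":40},
    {"tx":0,"ty":0,"tz":0,"ax":0,"ay":0,"az":0,"jaw":40},
    {"tx":0,"ty":0,"tz":0,"ax":0,"ay":0,"az":0,"jaw":0},
    {"tx":0,"ty":0,"tz":-0.03,"ax":0,"ay":0,"az":0,"jaw":0},
    {"tx":0,"ty":0,"tz":-0.04,"ax":0,"ay":0,"az":0,"jaw":0},
    {"tx":0,"ty":0,"tz":-0.04,"ax":0,"ay":0,"az":0,"jaw":0},
    {"tx":0,"ty":0,"tz":-0.03,"ax":0,"ay":0,"az":0,"jaw":0},
  ],
)

```text
time: 17.0
tool_pos: [0.5677, -0.0731, 0.1966]
tool_rot: [-0.006, 0.818, 0.576, -0.006]
contact_force: [0.6, -0.3, -0.4]
gripper_width: 1.001
```

```bash
python3 d.py .45 .202 .2
python3 - <<'E'
from plant import manip
from h import *
A=load("scene0");B=manip.grab_frame("scene");np.savez("pics/scene4.npz",**B)
o=[]
for f in (A,B):
    im=f["color"][:,:,::-1].copy()
    o.append(cv2.resize(im[182:222,255:295],(400,400),interpolation=cv2.INTER_CUBIC))
cv2.imwrite("pics/a4.png",np.hstack(o))
T=load("top0");im=T["color"][:,:,::-1]
cv2.imwrite("pics/a4t.png",cv2.resize(im[153:193,324:364],(480,480),interpolation=cv2.INTER_CUBIC))
E
```

```text
t 17.0 pos [ 0.5677 -0.0731  0.1966] yaw 70.31 q [-0.2575 -0.0362  1.7609 -0.0011  1.4347  0.0863] F [ 0.5673 -0.3224 -0.4075] M [-0.009  -0.0114 -0.0332] w 1.001
tilt fix rotvec(tool,deg) [-1.0106  0.152   0.    ]
shift [ 0.2194 -0.2036 -0.0004]
```

View pics/a4.png

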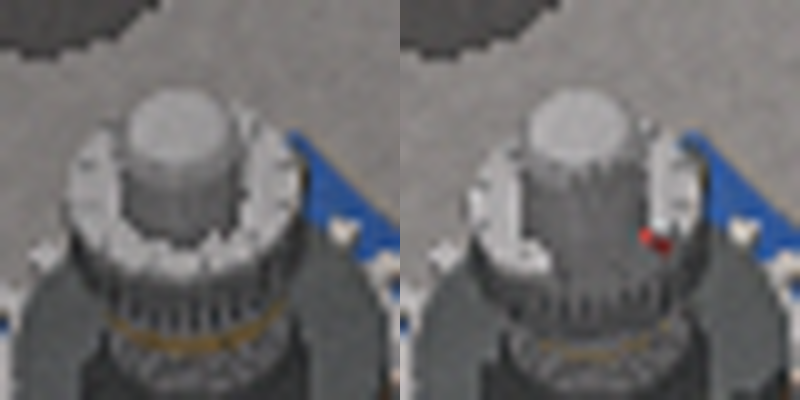

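View pics/a4t.png

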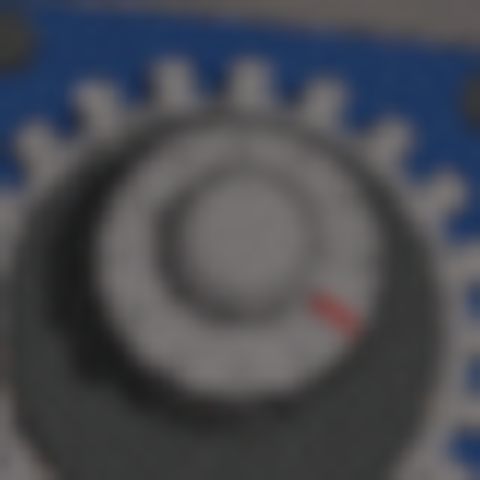

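The red mark has moved to scene crop (655,240), from top crop (335,313) at the start. I'll compute both angles and compare.

```bash
python3 - <<'E'
from h import *
T=load("top0");S=load("scene4")
def red(f,box):
    x0,y0,x1,y1=box;im=f["color"][y0:y1,x0:x1].astype(float);w=np.clip(im[:,:,0]-np.maximum(im[:,:,1],im[:,:,2])-25,0,None)
    ys,xs=np.mgrid[y0:y1,x0:x1];return np.array([(w*xs).sum(),(w*ys).sum()])/w.sum()
p=red(T,(335,160,362,190));q=red(S,(262,195,292,215));print(p,q)
# radius of mark should match; centre via stud-top measured ray offset per camera
for f,px,z,st in((T,p,.1035,np.array([177,130])/4+[300,140]-.4),(S,q,.0986,np.array([177.5,127])/10+[255,182]-.45)):
    c=ray(f,st,.124);m=ray(f,px,z);
    for cc in (c,np.array([.5716,-.074,0])):
        d=(m-cc)[:2];print(cc[:2].round(4),d.round(4),np.linalg.norm(d).round(4),np.degrees(np.arctan2(d[1],d[0])).round(1))
E
```

```text
[351.49425287 178.64367816] [279.69191919 205.48989899]
[ 0.5719 -0.0731] [-0.0103 -0.019 ] 0.0216 -118.5
[ 0.5716 -0.074 ] [-0.01  -0.018] 0.0206 -119.1
[ 0.5687 -0.0745] [-0.0023  0.0198] 0.0199 96.6
[ 0.5716 -0.074 ] [-0.0053  0.0193] 0.02 105.2
```

The mark moved by -140°, which is -500° modulo 360°, exactly the counted turn, so nothing slipped. The ring is about 150° past first resistance, for roughly 34 to 35 N. Next is the cap: I'll move over it, lifting a little on the way.

Request:
move_arm(
  rows=[
    {"tx":0.03,"ty":-0.028,"tz":0,"ax":-1,"ay":0.1,"az":0,"jaw":0},
    {"tx":0.03,"ty":-0.028,"tz":0,"ax":0,"ay":0,"az":0,"jaw":0},
    {"tx":0.03,"ty":-0.028,"tz":0,"ax":0,"ay":0,"az":0,"jaw":0},
    {"tx":0.03,"ty":-0.028,"tz":0,"ax":0,"ay":0,"az":0,"jaw":0},
    {"tx":0.03,"ty":-0.028,"tz":0,"ax":0,"ay":0,"az":0,"jaw":0},
    {"tx":0.03,"ty":-0.028,"tz":0,"ax":0,"ay":0,"az":0,"jaw":0},
    {"tx":0.03,"ty":-0.028,"tz":0,"ax":0,"ay":0,"az":0,"jaw":0},
    {"tx":0,"ty":0,"tz":0,"ax":0,"ay":0,"az":-8,"jaw":40},
    {"tx":0,"ty":0,"tz":0,"ax":0,"ay":0,"az":-8,"jaw":40},
    {"tx":0,"ty":0,"tz":0,"ax":0,"ay":0,"az":-8,"jaw":40},
    {"tx":0,"ty":0,"tz":0,"ax":0,"ay":0,"az":-8,"jaw":40},
    {"tx":0,"ty":0,"tz":0,"ax":0,"ay":0,"az":-8,"jaw":40},
  ],
)

```text
time: 18.25
tool_pos: [0.4541, 0.2001, 0.204]
tool_rot: [0.01, 0.558, 0.83, 0.005]
contact_force: [1.2, -0.2, 0.1]
gripper_width: 0.844
```

```bash
python3 d.py .45 .202 .1
python3 - <<'E'
from h import *
T=load("top0")
for nm,lo,hi,z in(("pink",(160,60,60),(178,255,255),.02),("turq",(80,80,40),(95,255,255),.02)):
    for c,s in blobs(T,lo,hi)[0]:
        if s[4]<900: print(nm,c,s[2:4],ray(T,c,z).round(3))
E
```

```text
t 18.25 pos [0.4541 0.2001 0.204 ] yaw 112.11 q [ 0.27   -0.258   1.9468 -0.0088  1.4332 -0.1149] F [ 1.2121 -0.1875  0.0713] M [0.0059 0.013  0.0128] w 0.844
tilt fix rotvec(tool,deg) [1.0604 0.6236 0.    ]
shift [ 0.0044 -0.0051  0.1039]
pink [223.4 190.8] [25 25] [0.545 0.221 0.02 ]
turq [193.1 227.6] [19 18] [0.452 0.291 0.02 ]
```

Request:
move_arm(
  rows=[
    {"tx":0.0045,"ty":-0.005,"tz":0,"ax":1,"ay":0.6,"az":0,"jaw":40},
    {"tx":0,"ty":0,"tz":0,"ax":0,"ay":0,"az":-8,"jaw":40},
    {"tx":0,"ty":0,"tz":0,"ax":0,"ay":0,"az":-8,"jaw":40},
    {"tx":0,"ty":0,"tz":0.03,"ax":0,"ay":0,"az":-6,"jaw":40},
    {"tx":0,"ty":0,"tz":0.04,"ax":0,"ay":0,"az":0,"jaw":40},
    {"tx":0,"ty":0,"tz":0.04,"ax":0,"ay":0,"az":0,"jaw":40},
    {"tx":0,"ty":0,"tz":0.025,"ax":0,"ay":0,"az":0,"jaw":40},
  ],
)

```text
time: 18.95
tool_pos: [0.4505, 0.205, 0.071]
tool_rot: [0.003, 0.391, 0.92, 0.004]
contact_force: [0.0, 0.1, -0.9]
gripper_width: 0.84
```

```bash
python3 d.py .45 .202 .004
python3 - <<'E'
from plant import manip
from h import *
f=manip.grab_frame("scene");im=f["color"][:,:,::-1].copy()
c=proj(f,[.45,.202,.03]).astype(int)
cv2.imwrite("pics/a5.png",cv2.resize(im[c[1]-50:c[1]+50,c[0]-50:c[0]+50],(600,600),interpolation=cv2.INTER_CUBIC))
E
```

```text
t 18.95 pos [0.4505 0.205  0.071 ] yaw 133.97 q [ 0.2749 -0.1097  2.0535  0.0031  1.1877 -0.4937] F [ 0.0396  0.0678 -0.9021] M [-0.0354  0.0313  0.0069] w 0.84
tilt fix rotvec(tool,deg) [ 0.5851  0.1286 -0.    ]
shift [-0.0016 -0.0031  0.067 ]
```

View pics/a5.png

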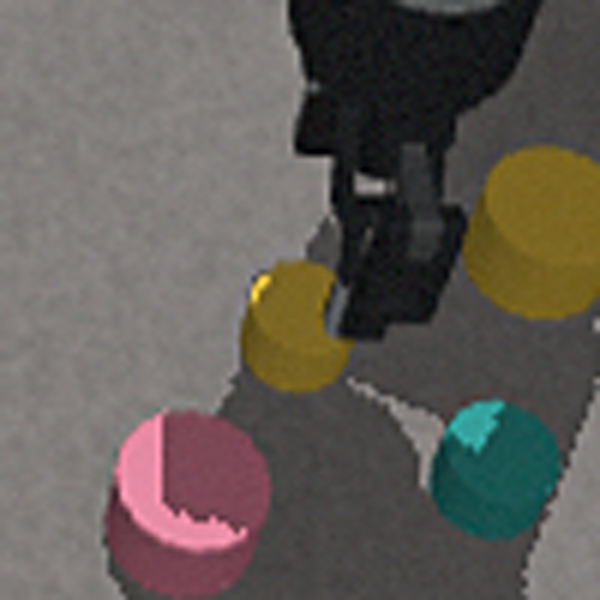

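The fingers hang over the small yellow cap at crop (297,325), clear of the pink and turquoise caps. I'll go down and square it up with a first light squeeze.

Request:
move_arm(
  rows=[
    {"tx":-0.0016,"ty":-0.003,"tz":0.02,"ax":0.6,"ay":0.1,"az":0,"jaw":40},
    {"tx":0,"ty":0,"tz":0.025,"ax":0,"ay":0,"az":0,"jaw":40},
    {"tx":0,"ty":0,"tz":0.01,"ax":0,"ay":0,"az":0,"jaw":40},
  ],
)

```text
time: 19.3
tool_pos: [0.447, 0.2013, 0.012]
tool_rot: [-0.003, 0.394, 0.919, -0.002]
contact_force: [-0.6, 0.4, 0.4]
gripper_width: 0.843
```

```bash
python3 d.py .45 .202 .004
```

```text
t 19.3 pos [0.447  0.2013 0.012 ] yaw 133.55 q [ 0.2712 -0.0128  2.0765  0.0001  1.085  -0.4889] F [-0.6189  0.4158  0.438 ] M [-0.0756 -0.0129  0.0047] w 0.843
tilt fix rotvec(tool,deg) [-0.3563 -0.1981 -0.    ]
shift [-0.0016  0.0027  0.008 ]
```

Request:
move_arm(
  rows=[
    {"tx":-0.0015,"ty":0.0025,"tz":0.005,"ax":-0.3,"ay":-0.2,"az":0,"jaw":60},
    {"tx":0,"ty":0,"tz":0.002,"ax":0,"ay":0,"az":0,"jaw":90},
    {"tx":0,"ty":0,"tz":0,"ax":0,"ay":0,"az":0,"jaw":115},
    {"tx":0,"ty":0,"tz":0,"ax":0,"ay":0,"az":0,"jaw":125},
    {"tx":0,"ty":0,"tz":0,"ax":0,"ay":0,"az":0,"jaw":140},
    {"tx":0,"ty":0,"tz":0,"ax":0,"ay":0,"az":0,"jaw":140},
    {"tx":0,"ty":0,"tz":0,"ax":0,"ay":0,"az":0,"jaw":140},
  ],
)

```text
time: 20.0
tool_pos: [0.4534, 0.2032, 0.0095]
tool_rot: [0.002, 0.396, 0.918, 0.002]
contact_force: [0.4, -0.1, 0.1]
gripper_width: 0.473
```

```bash
python3 d.py .45 .202 .004
```

```text
t 20.0 pos [0.4534 0.2032 0.0095] yaw 133.36 q [ 0.2716 -0.0012  2.0701 -0.0002  1.0667 -0.4852] F [ 0.368  -0.1413  0.0506] M [ 0.016  -0.0012  0.0285] w 0.473
tilt fix rotvec(tool,deg) [0.3033 0.1702 0.    ]
shift [ 0.0014 -0.0033  0.0054]
```

Request:
move_arm(
  rows=[
    {"tx":0,"ty":0,"tz":0,"ax":0,"ay":0,"az":0,"jaw":60},
    {"tx":0,"ty":0,"tz":0,"ax":0,"ay":0,"az":0,"jaw":60},
    {"tx":0,"ty":0,"tz":0,"ax":0,"ay":0,"az":8,"jaw":60},
    {"tx":0,"ty":0,"tz":0,"ax":0,"ay":0,"az":8,"jaw":60},
    {"tx":0,"ty":0,"tz":0,"ax":0,"ay":0,"az":8,"jaw":60},
    {"tx":0,"ty":0,"tz":0,"ax":0,"ay":0,"az":8,"jaw":60},
    {"tx":0,"ty":0,"tz":0,"ax":0,"ay":0,"az":8,"jaw":60},
    {"tx":0,"ty":0,"tz":0,"ax":0,"ay":0,"az":8,"jaw":60},
    {"tx":0,"ty":0,"tz":0,"ax":0,"ay":0,"az":8,"jaw":60},
    {"tx":0,"ty":0,"tz":0,"ax":0,"ay":0,"az":8,"jaw":60},
    {"tx":0,"ty":0,"tz":0,"ax":0,"ay":0,"az":8,"jaw":60},
    {"tx":0,"ty":0,"tz":0,"ax":0,"ay":0,"az":8,"jaw":60},
  ],
)

```text
time: 21.2
tool_pos: [0.4531, 0.2031, 0.0092]
tool_rot: [0.001, 0.906, 0.423, 0.003]
contact_force: [0.8, -0.1, 0.9]
gripper_width: 0.764
```

```bash
python3 d.py .4534 .2032 .004
```

```text
t 21.2 pos [0.4531 0.2031 0.0092] yaw 50.07 q [ 0.2715 -0.0012  2.0706 -0.0001  1.0665  0.9685] F [ 0.8367 -0.1052  0.8569] M [-0.016   0.0462  0.006 ] w 0.764
tilt fix rotvec(tool,deg) [ 0.1882 -0.2617  0.    ]
shift [0.0003 0.0002 0.0052]
```

Request:
move_arm(
  rows=[
    {"tx":0,"ty":0,"tz":0.004,"ax":0.2,"ay":-0.2,"az":6,"jaw":60},
    {"tx":0,"ty":0,"tz":0.002,"ax":0,"ay":0,"az":0,"jaw":60},
  ],
)

```text
time: 21.4
tool_pos: [0.4533, 0.2032, 0.0033]
tool_rot: [-0.0, 0.928, 0.373, 0.001]
contact_force: [0.2, 0.1, 0.9]
gripper_width: 0.764
```

```bash
python3 d.py .4534 .2032 .004
```

```text
t 21.4 pos [0.4533 0.2032 0.0033] yaw 43.77 q [0.2709 0.0128 2.0686 0.0012 1.0588 1.0771] F [0.1687 0.0759 0.9107] M [-0.0179  0.0108  0.0363] w 0.764
tilt fix rotvec(tool,deg) [-0.0169 -0.0943 -0.    ]
shift [ 0.0001  0.0001 -0.0007]
```

Request:
move_arm(
  rows=[
    {"tx":0,"ty":0,"tz":0,"ax":0,"ay":-0.1,"az":0,"jaw":90},
    {"tx":0,"ty":0,"tz":0,"ax":0,"ay":0,"az":0,"jaw":115},
    {"tx":0,"ty":0,"tz":0,"ax":0,"ay":0,"az":0,"jaw":130},
    {"tx":0,"ty":0,"tz":0,"ax":0,"ay":0,"az":0,"jaw":180},
    {"tx":0,"ty":0,"tz":0,"ax":0,"ay":0,"az":0,"jaw":180},
    {"tx":0,"ty":0,"tz":0,"ax":0,"ay":0,"az":0,"jaw":180},
    {"tx":0,"ty":0,"tz":0,"ax":0,"ay":0,"az":0,"jaw":180},
  ],
)

```text
time: 22.1
tool_pos: [0.4533, 0.2032, 0.0033]
tool_rot: [-0.0, 0.927, 0.376, -0.0]
contact_force: [-0.4, 0.8, 0.4]
gripper_width: 0.466
```

```bash
python3 d.py .4534 .2032 .2
```

```text
t 22.1 pos [0.4533 0.2032 0.0033] yaw 44.14 q [0.2715 0.0138 2.0676 0.0001 1.0604 1.0718] F [-0.4417  0.8191  0.3774] M [ 0.0237 -0.0578 -0.0183] w 0.466
tilt fix rotvec(tool,deg) [-0.0086  0.0087  0.    ]
shift [ 0.0001  0.0001 -0.1967]
```

Request:
move_arm(
  rows=[
    {"tx":0,"ty":0,"tz":-0.02,"ax":0,"ay":0,"az":0,"jaw":180},
    {"tx":0,"ty":0,"tz":-0.04,"ax":0,"ay":0,"az":0,"jaw":180},
    {"tx":0,"ty":0,"tz":-0.04,"ax":0,"ay":0,"az":0,"jaw":180},
    {"tx":0,"ty":0,"tz":-0.04,"ax":0,"ay":0,"az":0,"jaw":180},
    {"tx":0,"ty":0,"tz":-0.03,"ax":0,"ay":0,"az":0,"jaw":180},
    {"tx":0,"ty":0,"tz":0,"ax":0,"ay":0,"az":0,"jaw":180},
  ],
)

```text
time: 22.7
tool_pos: [0.451, 0.2025, 0.1769]
tool_rot: [-0.0, 0.927, 0.376, -0.003]
contact_force: [-0.2, 0.4, -0.0]
gripper_width: 0.47
```

```bash
python3 d.py .5716 -.074 .18
python3 - <<'E'
from plant import manip
from h import *
f=manip.grab_frame("scene");im=f["color"][:,:,::-1].copy()
c=proj(f,[.45,.202,.18]).astype(int)
cv2.imwrite("pics/a6.png",cv2.resize(im[c[1]-50:c[1]+100,c[0]-75:c[0]+75],(600,600),interpolation=cv2.INTER_CUBIC))
E
```

```text
t 22.7 pos [0.451  0.2025 0.1769] yaw 44.17 q [ 0.2713 -0.2228  1.9636  0.0001  1.4078  1.0712] F [-0.1765  0.3512 -0.0279] M [-0.0288 -0.0274 -0.0209] w 0.47
tilt fix rotvec(tool,deg) [-0.1982  0.3481  0.    ]
shift [-0.1062  0.2824 -0.0035]
```

View pics/a6.png

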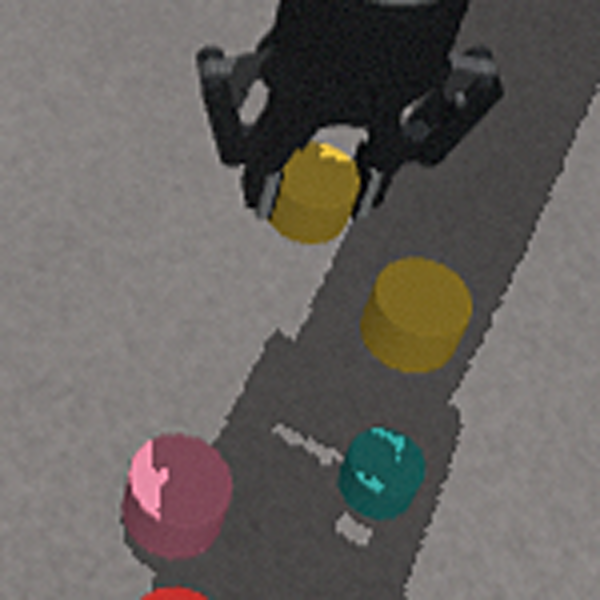

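The small yellow cap is held upright between the fingers at crop (318,195), and the others are undisturbed. I'll carry it over the stud.

Request:
move_arm(
  rows=[
    {"tx":-0.006,"ty":0.015,"tz":-0.005,"ax":-0.2,"ay":0.3,"az":0,"jaw":180},
    {"tx":-0.012,"ty":0.031,"tz":0,"ax":0,"ay":0,"az":0,"jaw":180},
    {"tx":-0.012,"ty":0.031,"tz":0,"ax":0,"ay":0,"az":0,"jaw":180},
    {"tx":-0.012,"ty":0.031,"tz":0,"ax":0,"ay":0,"az":0,"jaw":180},
    {"tx":-0.012,"ty":0.031,"tz":0,"ax":0,"ay":0,"az":0,"jaw":180},
    {"tx":-0.012,"ty":0.031,"tz":0,"ax":0,"ay":0,"az":0,"jaw":180},
    {"tx":-0.012,"ty":0.031,"tz":0,"ax":0,"ay":0,"az":0,"jaw":180},
    {"tx":-0.012,"ty":0.031,"tz":0,"ax":0,"ay":0,"az":0,"jaw":180},
    {"tx":-0.01,"ty":0.027,"tz":0,"ax":0,"ay":0,"az":0,"jaw":180},
    {"tx":0,"ty":0,"tz":0,"ax":0,"ay":0,"az":0,"jaw":180},
  ],
)

```text
time: 23.75
tool_pos: [0.5517, -0.0616, 0.1561]
tool_rot: [-0.007, 0.926, 0.378, -0.016]
contact_force: [-0.6, 0.2, -0.8]
gripper_width: 0.467
```

```bash
python3 d.py .5716 -.074 .14
```

```text
t 23.75 pos [ 0.5517 -0.0616  0.1561] yaw 44.43 q [-0.2417 -0.0312  1.826  -0.0073  1.3814  0.5554] F [-0.6227  0.237  -0.7671] M [ 0.0415 -0.0288  0.0105] w 0.467
tilt fix rotvec(tool,deg) [-1.4718  1.3902  0.    ]
shift [0.0059 0.0231 0.0153]
```

Request:
move_arm(
  rows=[
    {"tx":0.003,"ty":0.012,"tz":-0.002,"ax":-1.4,"ay":1.4,"az":0,"jaw":180},
    {"tx":0.002,"ty":0.008,"tz":-0.002,"ax":0,"ay":0,"az":0,"jaw":180},
    {"tx":0,"ty":0,"tz":0,"ax":0,"ay":0,"az":0,"jaw":180},
  ],
)

```text
time: 24.05
tool_pos: [0.5664, -0.0717, 0.1534]
tool_rot: [-0.004, 0.926, 0.377, -0.004]
contact_force: [-0.1, 0.4, -0.6]
gripper_width: 0.47
```

```bash
python3 d.py .5716 -.074 .14
```

```text
t 24.05 pos [ 0.5664 -0.0717  0.1534] yaw 44.35 q [-0.2571 -0.0072  1.8068  0.0019  1.3536  0.5392] F [-0.0783  0.3714 -0.644 ] M [ 0.0101  0.0031 -0.0081] w 0.47
tilt fix rotvec(tool,deg) [-0.6247  0.2529 -0.    ]
shift [0.0022 0.0054 0.0133]
```

Request:
move_arm(
  rows=[
    {"tx":0.002,"ty":0.0045,"tz":0.001,"ax":-0.6,"ay":0.25,"az":0,"jaw":180},
    {"tx":0.0005,"ty":0.001,"tz":0.002,"ax":0,"ay":0,"az":0,"jaw":180},
    {"tx":0,"ty":0,"tz":0.002,"ax":0,"ay":0,"az":0,"jaw":180},
  ],
)

```text
time: 24.35
tool_pos: [0.5714, -0.0721, 0.1467]
tool_rot: [-0.001, 0.926, 0.378, -0.001]
contact_force: [-0.2, -0.2, -0.3]
gripper_width: 0.471
```

```bash
python3 d.py .5716 -.074 .14
python3 - <<'E'
from plant import manip
from h import *
f=manip.grab_frame("scene");np.savez("pics/scene7.npz",**f);im=f["color"][:,:,::-1].copy()
c=proj(f,[.5716,-.074,.14]).astype(int)
cv2.imwrite("pics/a7.png",cv2.resize(im[c[1]-40:c[1]+40,c[0]-40:c[0]+40],(640,640),interpolation=cv2.INTER_CUBIC))
E
```

```text
t 24.35 pos [ 0.5714 -0.0721  0.1467] yaw 44.46 q [-0.2549  0.0055  1.8059  0.0003  1.3331  0.5398] F [-0.2193 -0.2015 -0.3215] M [-0.0233 -0.0109 -0.0375] w 0.471
tilt fix rotvec(tool,deg) [-0.1473  0.0659  0.    ]
shift [-0.0011  0.0015  0.0067]
```

View pics/a7.png

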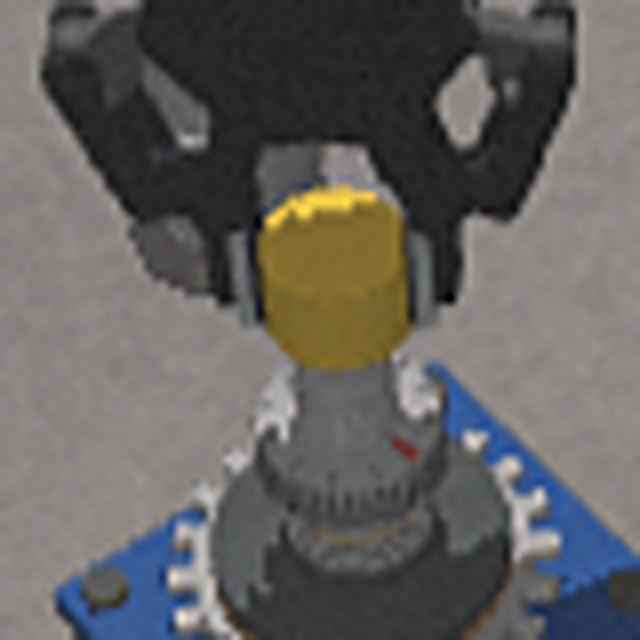

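The cap is directly above the stud: cap axis near crop (337,275), stud near (347,400), and the small offset is perspective. I'll trim the last 1 to 2 mm and lower it.

Request:
move_arm(
  rows=[
    {"tx":-0.001,"ty":0.0015,"tz":0.004,"ax":-0.15,"ay":0.05,"az":0,"jaw":180},
    {"tx":-0.0003,"ty":0.0005,"tz":0.004,"ax":0,"ay":0,"az":0,"jaw":180},
    {"tx":0,"ty":0,"tz":0.003,"ax":0,"ay":0,"az":0,"jaw":180},
  ],
)

```text
time: 24.7
tool_pos: [0.5716, -0.0741, 0.1348]
tool_rot: [0.0, 0.926, 0.379, -0.0]
contact_force: [-0.2, -0.2, -0.5]
gripper_width: 0.469
```

```bash
python3 d.py .5716 -.074 .1093
```

```text
t 24.7 pos [ 0.5716 -0.0741  0.1348] yaw 44.5 q [-0.2578  0.0167  1.8154 -0.0003  1.3094  0.5363] F [-0.1909 -0.1964 -0.4889] M [0.0116 0.0363 0.0074] w 0.469
tilt fix rotvec(tool,deg) [ 0.0151  0.0103 -0.    ]
shift [ 0.     -0.0001  0.0255]
```

Well aligned. I'll lower in small steps and watch the force.

Request:
move_arm(
  rows=[
    {"tx":0,"ty":0,"tz":0.003,"ax":0,"ay":0,"az":0,"jaw":180},
    {"tx":0,"ty":0,"tz":0.003,"ax":0,"ay":0,"az":0,"jaw":180},
    {"tx":0,"ty":0,"tz":0.003,"ax":0,"ay":0,"az":0,"jaw":180},
  ],
)

```text
time: 25.0
tool_pos: [0.5714, -0.0741, 0.1248]
tool_rot: [0.0, 0.926, 0.379, -0.0]
contact_force: [-0.5, 0.2, 0.3]
gripper_width: 0.471
```

```bash
python3 d.py .5716 -.074 .1093
```

```text
t 25.0 pos [ 0.5714 -0.0741  0.1248] yaw 44.49 q [-0.258   0.027   1.8227 -0.0003  1.2921  0.5364] F [-0.4962  0.2498  0.3351] M [ 0.0632 -0.0018  0.0248] w 0.471
tilt fix rotvec(tool,deg) [-0.0043  0.0187 -0.    ]
shift [0.0002 0.     0.0155]
```

It is over the chamfer with no contact force. Continuing.

Request:
move_arm(
  rows=[
    {"tx":0.0002,"ty":0,"tz":0.003,"ax":0,"ay":0,"az":0,"jaw":180},
    {"tx":0,"ty":0,"tz":0.003,"ax":0,"ay":0,"az":0,"jaw":180},
    {"tx":0,"ty":0,"tz":0.003,"ax":0,"ay":0,"az":0,"jaw":180},
  ],
)

```text
time: 25.3
tool_pos: [0.5716, -0.074, 0.115]
tool_rot: [0.0, 0.926, 0.379, -0.0]
contact_force: [-0.9, -0.2, 0.5]
gripper_width: 0.467
```

```bash
python3 d.py .5716 -.074 .1093
```

```text
t 25.3 pos [ 0.5716 -0.074   0.115 ] yaw 44.49 q [-0.2577  0.0381  1.8289 -0.0003  1.2748  0.5367] F [-0.935  -0.2279  0.4903] M [ 0.0131  0.0116 -0.0285] w 0.467
tilt fix rotvec(tool,deg) [-0.0025  0.0175  0.    ]
shift [ 0.     -0.      0.0057]
```

Request:
move_arm(
  rows=[
    {"tx":0,"ty":0,"tz":0.002,"ax":0,"ay":0,"az":0,"jaw":180},
    {"tx":0,"ty":0,"tz":0.001,"ax":0,"ay":0,"az":0,"jaw":180},
  ],
)

```text
time: 25.5
tool_pos: [0.5714, -0.074, 0.1113]
tool_rot: [-0.0, 0.926, 0.379, -0.0]
contact_force: [-0.4, -1.1, -0.4]
gripper_width: 0.469
```

```bash
python3 d.py .5716 -.074 .1093
```

```text
t 25.5 pos [ 0.5714 -0.074   0.1113] yaw 44.49 q [-0.2577  0.0422  1.8314 -0.0003  1.2689  0.5367] F [-0.3796 -1.1216 -0.3901] M [ 0.0032 -0.026   0.0171] w 0.469
tilt fix rotvec(tool,deg) [-0.0353  0.0376 -0.    ]
shift [0.0001 0.0002 0.002 ]
```

Request:
move_arm(
  rows=[
    {"tx":0,"ty":0,"tz":0.001,"ax":0,"ay":0,"az":0,"jaw":180},
  ],
)

```text
time: 25.6
tool_pos: [0.5714, -0.074, 0.1103]
tool_rot: [-0.0, 0.926, 0.379, -0.0]
contact_force: [0.8, 0.7, -0.6]
gripper_width: 0.473
```

```bash
python3 d.py .5716 -.074 .1093
```

```text
t 25.6 pos [ 0.5714 -0.074   0.1103] yaw 44.49 q [-0.2577  0.0434  1.832  -0.0002  1.2669  0.5367] F [ 0.8425  0.7025 -0.5534] M [-0.0151  0.0217  0.0062] w 0.473
tilt fix rotvec(tool,deg) [-0.0322  0.0348 -0.    ]
shift [0.0001 0.0002 0.001 ]
```

Request:
move_arm(
  rows=[
    {"tx":0,"ty":0,"tz":0.0005,"ax":0,"ay":0,"az":0,"jaw":180},
  ],
)

```text
time: 25.7
tool_pos: [0.5714, -0.074, 0.1097]
tool_rot: [-0.0, 0.926, 0.379, -0.0]
contact_force: [-0.1, 0.5, -0.6]
gripper_width: 0.47
```

```bash
python3 d.py .5716 -.074 .1093
```

```text
t 25.7 pos [ 0.5714 -0.074   0.1097] yaw 44.49 q [-0.2577  0.0441  1.8324 -0.0003  1.266   0.5367] F [-0.0792  0.5026 -0.6021] M [-0.0294  0.0082 -0.0125] w 0.47
tilt fix rotvec(tool,deg) [-0.0348  0.0378  0.    ]
shift [0.0001 0.0002 0.0004]
```

Request:
move_arm(
  rows=[
    {"tx":0,"ty":0,"tz":0.0004,"ax":0,"ay":0,"az":0,"jaw":180},
  ],
)

```text
time: 25.8
tool_pos: [0.5715, -0.074, 0.1093]
tool_rot: [-0.0, 0.926, 0.379, -0.0]
contact_force: [0.2, -0.6, -0.9]
gripper_width: 0.473
```

```bash
python3 d.py .5716 -.074 .1093
```

```text
t 25.8 pos [ 0.5715 -0.074   0.1093] yaw 44.49 q [-0.2577  0.0446  1.8326 -0.0003  1.2652  0.5367] F [ 0.2089 -0.5615 -0.877 ] M [ 0.0188  0.026  -0.0156] w 0.473
tilt fix rotvec(tool,deg) [-0.0278  0.0357  0.    ]
shift [0.0001 0.0001 0.    ]
```

It is at home height with no force. I'll release gently, then lift away.

Request:
move_arm(
  rows=[
    {"tx":0,"ty":0,"tz":0,"ax":0,"ay":0,"az":0,"jaw":120},
    {"tx":0,"ty":0,"tz":0,"ax":0,"ay":0,"az":0,"jaw":100},
    {"tx":0,"ty":0,"tz":0,"ax":0,"ay":0,"az":0,"jaw":60},
    {"tx":0,"ty":0,"tz":0,"ax":0,"ay":0,"az":0,"jaw":20},
    {"tx":0,"ty":0,"tz":0,"ax":0,"ay":0,"az":0,"jaw":20},
    {"tx":0,"ty":0,"tz":-0.02,"ax":0,"ay":0,"az":0,"jaw":20},
    {"tx":0,"ty":0,"tz":-0.04,"ax":0,"ay":0,"az":0,"jaw":20},
    {"tx":0,"ty":0,"tz":-0.04,"ax":0,"ay":0,"az":0,"jaw":20},
    {"tx":0,"ty":0,"tz":-0.03,"ax":0,"ay":0,"az":0,"jaw":20},
  ],
)

```text
time: 26.7
tool_pos: [0.568, -0.073, 0.2365]
tool_rot: [-0.004, 0.926, 0.379, -0.006]
contact_force: [0.6, -0.5, 0.1]
gripper_width: 0.927
```

Request:
move_arm(
  rows=[
    {"tx":0.03,"ty":-0.03,"tz":0,"ax":0,"ay":0,"az":0,"jaw":20},
    {"tx":0.03,"ty":-0.03,"tz":0,"ax":0,"ay":0,"az":0,"jaw":20},
    {"tx":0.03,"ty":-0.03,"tz":0,"ax":0,"ay":0,"az":0,"jaw":20},
    {"tx":0.03,"ty":-0.03,"tz":0,"ax":0,"ay":0,"az":0,"jaw":20},
    {"tx":0.03,"ty":-0.03,"tz":0,"ax":0,"ay":0,"az":0,"jaw":20},
    {"tx":0,"ty":0,"tz":0,"ax":0,"ay":0,"az":0,"jaw":20},
  ],
)

```text
time: 27.3
tool_pos: [0.5746, 0.1442, 0.247]
tool_rot: [0.0, 0.927, 0.376, 0.002]
contact_force: [1.1, 0.1, -0.1]
gripper_width: 0.92
```

```bash
python3 d.py
python3 - <<'E'
from plant import manip
from h import *
o=[]
for n in("scene","top"):
    f=manip.grab_frame(n);np.savez(f"pics/{n}8.npz",**f);im=f["color"][:,:,::-1].copy()
    cv2.imwrite(f"pics/{n}8.png",im)
    c=proj(f,[.5716,-.074,.11]).astype(int)
    o.append(cv2.resize(im[c[1]-30:c[1]+30,c[0]-30:c[0]+30],(400,400),interpolation=cv2.INTER_CUBIC))
    h=cv2.cvtColor(f["color"],cv2.COLOR_RGB2HSV)
    for cc,s in blobs(f,(20,110,60),(34,255,255))[0]:
        print(n,cc,s[2:5],ray(f,cc,.136 if n=="top" else .126).round(4))
    print(proj(f,[.5716,-.074,.136]),proj(f,[.5716,-.074,.106]))
    J=load(n+"0")["color"].astype(int)
cv2.imwrite("pics/a8.png",np.hstack(o))
E
```

```text
t 27.3 pos [0.5746 0.1442 0.247 ] yaw 44.17 q [ 0.1198 -0.0354  1.6755  0.001   1.4978  0.9196] F [ 1.1031  0.0621 -0.0766] M [0.0151 0.0099 0.0328] w 0.92
tilt fix rotvec(tool,deg) [ 0.0854 -0.2021  0.    ]
scene [272.3 195. ] [ 19  23 350] [ 0.5712 -0.0714  0.126 ]
scene [618.8 235.5] [  51   82 2185] [0.1442 0.5308 0.126 ]
scene [565.4 211. ] [ 17  23 111] [0.156  0.4246 0.126 ]
scene [581.2 216.1] [ 19  34 167] [0.1464 0.4549 0.126 ]
scene [436.5 244.3] [ 28  29 620] [0.4282 0.2679 0.126 ]
[271.0633633  191.55737984] [272.06894528 200.19811367]
top [343.8 171.6] [ 19  19 292] [ 0.5701 -0.0722  0.136 ]
top [ 55.4 387.4] [  60   28 1091] [0.0972 0.5288 0.136 ]
[344.58417792 170.96299634] [343.79620344 174.06605287]
```

View pics/a8.png

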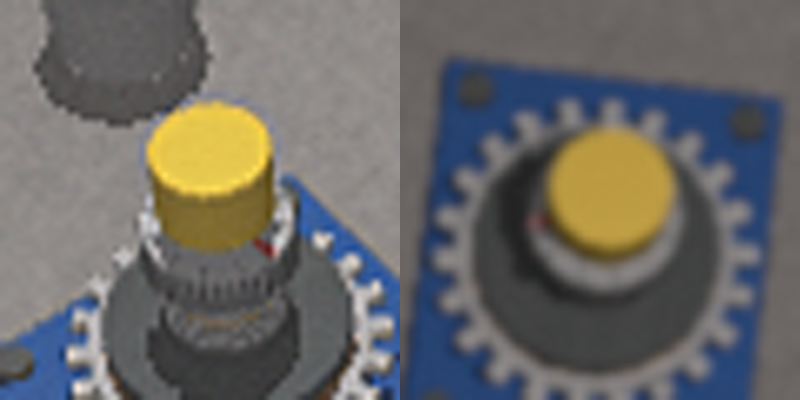

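View pics/scene8.png

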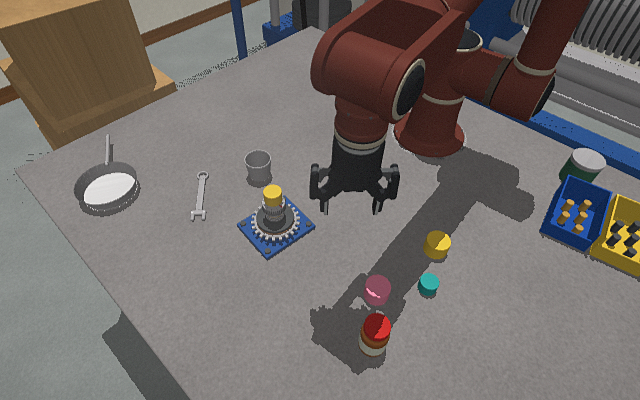

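The cap is upright on the stud and the ring's mark is still at the set angle. The jar (375,335), cup (258,167) and spanner (200,195) are at their starting pixels. The cap top lies 3.4 px above where the stud's end was, matching the 12 mm expected when fully home. Handing in.

```bash
python3 - <<'E'
from plant import manip
print(manip.job_done())
E
```

```text
the job is handed in; nothing more can be done
None
```

The ring is set about half a turn past first resistance, the small yellow cap is home on the stud, and the job was handed in at about 27.4 s. No verdict was reported.

- **Ring:** I screwed it down 500° in all, in two grips. The torque began to rise at about 348°, so it was left roughly 150° past first resistance, which should press the springs with about 34–35 N. The red mark afterwards agreed with the count to within a few degrees, depending on the centre used, so the grip did not slip.
- **Cap:** I centred it with two squeezes at right angles and lowered it onto the stud without any noticeable contact force. In the last pictures it is upright, and its height matches fully home. The two cameras put its axis 2–3 mm from the stud axis I felt with the gripper, about the error the cameras show anyway.
- **Other things:** the jar, cup and spanner look unmoved in the final picture.
- **Disagreement:** the torque near the end read about 0.29–0.42 N m, lower than the roughly 0.5 N m expected there, with noise of about 0.05. I went by the counted angle, which the mark confirmed. The spring force itself was not measured.

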